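# Hang the parts boxes on the balance bar and set the overfilled one aside

### The job

Four identical closed parts boxes stand on the storeroom bench and one of them is overfilled: find it by lifting them, and stand that one upright in the empty low set-aside bin. Hang the other three by their hangers on the pivoting bar, which already carries one box, so that each of its four places holds one box and the bar ends level; hang left and right in turn, so that neither side is ever two boxes ahead and the bar never tips onto its stop. Do not let any box fall over, and leave the other things on the bench where they are.

Things in the scene. Friction and masses are not known exactly. Their poses are not given: they have to be found in the camera images.
- box_a_mid (a point): Closed parts box on the table, 60 (x) x 64 (y) x 50 mm tall, grey, pale lid; a steel strap hanger 16 mm wide (y) rises from the lid, a black grip tab on top. Point: on the upright centre line, 79 mm above the underside; z up, x from the hanger's shank to its open side. Sound boxes weigh about 0.25 kg, the overfilled one 0.56 to 0.7 kg; any of the four may be it.
- box_b_mid (a point): Such a box, as box_a. Hanger in side view: an upright shank (outer face at x -25 mm) leads from the lid to an inverted V, open towards +x: its lip ends at x +22 mm, about 90 mm above the underside, so the mouth between lid and lip is 40 mm high. Hung, the V rests on the bar, whose axis is then at x 0, 100 mm above the box's underside.
- box_c_mid (a point): Such a box, as box_a. The grip tab of each box stands upright on its centre line: 12 mm thick along x, 26 mm wide along y, from about 116 to 158 mm above the underside (the point given is 79 mm above the underside).
- box_d_mid (a point): Such a closed parts box standing on the table; same shape, sizes, point and axes as box_a.
- box_hung_mid (a point): A fifth such box, sound (about 0.25 kg), already hanging at one of the two inner places of the bar, its mouth facing away from the robot; same shape, point and axes.
- bar (a joint): Tilt of the bar in rad: 0 level, positive when its left (+y) end is up. Steel bar, 12 mm thick, 460 mm long, pivoting at its middle, axis 200 mm above the table when level. The sprung, well damped pivot (5.5 N m/rad, stops at +-0.25) tips about 0.09 for one sound box at an outer place, 0.05 at an inner one; two on one side and none on the other tip it 0.14.
- left_outer (a point): Hanging place on the bar's axis, 200 mm left (+y) of the pivot. Each of the four places is a 38 mm wide stretch of bar between two black rubber collars (26 mm diameter). Axes: y along the bar to the left, x level, away from the robot, z up; moves with the bar.
- left_inner (a point): Hanging place 110 mm left of the pivot, as left_outer.
- right_inner (a point): Hanging place 110 mm right (-y) of the pivot.
- right_outer (a point): Hanging place 200 mm right (-y) of the pivot.
- rack: The fixed stand of the bar: base plate 90 x 135 x 12 mm, post 30 mm square, fork cheeks up to 220 mm. Origin at the table under the pivot; y along the level bar to the left, x away from the robot.
- bin_in (a point): The low, empty, open-topped set-aside bin on the robot's right, fixed, 150 (x) x 140 (y) x 50 mm tall, 5 mm walls and floor. The point is the centre of its inner floor, 5 mm above the table.
- cap: Bystander, loose: a round flat white cover, 68 mm diameter, 20 mm tall, under the bar's other inner place; origin under its centre on the table. To be left where it is.
- isolator: Bystander, loose: a white rotary switch box 75 x 85 x 69 mm tall; origin under its centre on the table. To be left where it is.
- plug: Bystander, loose: a red and white industrial plug lying on its side, about 120 mm long along x, 54 mm thick; origin under its centre on the table. To be left where it is.
- gland: Bystander, loose: a grey cable gland, 42 mm diameter, 42 mm tall; origin under its centre on the table. To be left where it is.
- stop_button: Bystander, loose: a small button box 40 x 40 x 46 mm tall; origin under its centre on the table. To be left where it is.
- spray: Bystander, loose: a bottle, 54 mm diameter, 140 mm tall; origin under its centre on the table. To be left where it is.
- carton: Bystander, loose: a small carton 60 x 110 x 45 mm tall; origin under its centre on the table. To be left where it is.
Things that resemble listed ones, but are neither listed nor needed, are in the scene too. What is shaped like the part that bears box_c_mid but blue or yellow is not meant. Leave any purple look-alike of the part that bears box_d_mid alone.

How it is judged:
By the outcome, as a careful person would: the job done as asked, in the order asked, and still so for the second after the job is handed in, with the robot touching nothing.
It also fails if it takes over 72 s, if anything falls off the work surface, if the arm or the gripper's body presses on something with over 40 N, if the wrist force passes 120 N, or if a joint passes its speed limit or range.

### The arm

A 7-joint arm with a two-finger parallel gripper is mounted at the origin on the work surface. World frame = base frame: x ahead of the robot, y to its left, z up, the work surface at z = 0. Lengths are in m, angles in rad, forces in N, time in s.
With the tool pointing down it reaches from about 0.4 to 0.875 m from the base axis. Payload 19.3 kg.
Tool frame: the origin (TCP) lies between the finger pads; the fingertips stand 19 mm ahead of it and the grasp point (between the pads) is the TCP; z points along the fingers, y is the direction in which the jaws open and shut (so a half turn about z gives the same grasp; the last joint's range is limited). The gripper opens to 85 mm and grips with 20 to 120 N. Pads are 22 mm wide; open, the fingers measure 114 mm over their backs; the gripper's body (76 mm by 85 mm) begins 54 mm behind the grasp point. The pads swing forward as they close: fully open they stand 13 mm farther back than shut.
Start: joints at [-1.302, 0.521, -0.036, 1.599, 0.021, 1.021, -0.113], TCP at [0.208, 0.589, 0.25] pointing down, gripper open.
Joint ranges: [-2.91, 2.91], [-0.3, 2.13], [-1.5, 1.42], [0.17, 2.43], [-1.26, 4.41], [0.16, 1.93], [-2.52, 2.52]. Speed limits (rad/s): [1.89, 1.89, 2.39, 2.39, 3.01, 3.01, 3.01].

### API

Orientations are given as [roll, pitch, yaw] about the fixed x, y, z axes, in that order (R = Rz(yaw) Ry(pitch) Rx(roll)).
In Python, from workcell import status, imaging, bot gives the robot as it stands.
- The arm moves only by the shell command python3 -m handwheel 'ROWS' [FORCE]. ROWS is JSON, a list of rows, each an object with "offset": the shift along the tool's x, y, z in mm, a list of three; "rot": the turn, a rotation vector about the tool's x, y, z in degrees, a list of three; "claw": the opening, from -1 (shut) to 1 (fully open). A call has 1 to 12 rows; each row shifts and turns the commanded pose from where the row before left it, along the tool's axes as they then stand; what a row does not reach is not made up. A row lasts 1/10 s, in which the tool goes at most 50 mm and 8.59 degrees, less where a joint would pass 70% of its speed; a pose out of reach is approached as far as the arm can. A call is refused whole if a number of a shift passes 50 or a number of a turn 8.59, either way. A call with a gripper value outside its range is refused whole. The fingers move at their own pace and stop on an object; FORCE is the grip in N (left out, the last holds). Time passes only in rows, so rows that do not move let the fingers close. It gives the time, the measured TCP pose, the force and the opening at its end, in the units of the state.
- status.observe(): the state, without advancing time (a new reading comes with each control period).
- imaging.grab_frame(name): name is "scene" or "top"; returns a dict with "color" (384x512x3 uint8, red, green, blue), "range_z" (384x512 float32, m along the optical axis (not along the pixel's ray), 0 where there is no reading), "fx", "fy", "cx", "cy" (pixels), "camera_from_world" (4x4, takes a point from world to camera coordinates). Camera axes: x right, y down, z forward; pixel columns grow to the right and rows downward; lengths in m; the calibration is good to about 2 mm. A picture is of the moment at which its call begins.
- bot.job_done(): hands the job in, once; it reports no verdict.
Trained networks look in the newest picture that a camera, given by its name, has taken for a name from the list of things; names that differ only in an ending like _2 or _b are one class to them, and where a whole thing is asked for, a point or a joint stands for the part that bears it (a point fixed in the world has none). Each returns a list of dicts, best first, with "conf" (0 to 1); they miss things now and then, are a little off and sometimes report something else, mostly with a low value. They report only what shows in the picture. A call takes as long as a camera call. They do not tell look-alikes from the thing itself.
- imaging.regions_of(thing, camera): "region" (384x512 bool, what is visible of it) and "box" ([centre column, centre row, width, height] in pixels, round what is visible of it).
- imaging.mark_of(thing, camera): "uv" ([column, row] in pixels: a listed point, or the origin of a listed thing).
The state is a dict: "clock": time; "qpos": joint angles; "qd": joint speeds; "joint_efforts": joint torques, N m; "position": TCP position; "tool_rot": TCP orientation; "force": force on the tool from outside, world axes, zero at the start; "moment": the same for the moment, N m; "grip_width": finger opening in m.
Only numpy, scipy, OpenCV 4.12 (cv2) and the standard library are available. Lean on these libraries where they do the work, as an engineer would, in place of code of your own. Each camera call takes 0.05 s, during which the arm holds its last target.

## Working session

There is one attempt and no reset: what is moved stays moved. The work goes in short steps, Python scripts to look and compute and a shell command to move; the robot and the scene stay as the last step left them, time stands still between calls to the robot, and variables do not carry over. Pictures are saved under pics/ and viewed, and the job is handed in when it is done.

```bash
ls; mkdir -p pics; cat > h.py <<'E'
import numpy as np, cv2
from workcell import status, imaging, bot
def grab(n,save=None,scale=1.5):
    f=imaging.grab_frame(n)
    if save: cv2.imwrite('pics/'+save,cv2.resize(f['color'][:,:,::-1],None,fx=scale,fy=scale,interpolation=cv2.INTER_CUBIC))
    return f
def cloud(f):
    z=f['range_z'].astype(float); v,u=np.mgrid[:z.shape[0],:z.shape[1]]
    P=np.stack([(u-f['cx'])/f['fx']*z,(v-f['cy'])/f['fy']*z,z],-1)
    T=np.linalg.inv(f['camera_from_world'])
    W=P@T[:3,:3].T+T[:3,3]; W[z==0]=np.nan
    return W
def ray(f,uv):
    T=np.linalg.inv(f['camera_from_world']); d=np.array([(uv[0]-f['cx'])/f['fx'],(uv[1]-f['cy'])/f['fy'],1.])
    return T[:3,3],T[:3,:3]@d
def at_z(f,uv,z):
    o,d=ray(f,uv); return o+d*(z-o[2])/d[2]
def proj(f,p):
    c=f['camera_from_world']@np.r_[p,1]; return c[0]/c[2]*f['fx']+f['cx'],c[1]/c[2]*f['fy']+f['cy']
E
python3 - <<'E'
from h import *
s=status.observe(); print({k:np.round(v,3) for k,v in s.items()})
for c in('scene','top'):
    f=grab(c,c+'0.png'); np.save(c+'0.npy',f,allow_pickle=True)
    print(c,np.round(np.linalg.inv(f['camera_from_world']),3).tolist(),f['fx'])
E
```

```text
pics
{'clock': np.float64(0.0), 'qpos': array([-1.302,  0.522, -0.036,  1.6  ,  0.021,  1.021, -0.113]), 'qd': array([ 0.   ,  0.001,  0.001, -0.   ,  0.001, -0.   ,  0.   ]), 'joint_efforts': array([-1.0000e-03, -9.2709e+01,  1.9790e+00, -3.6995e+01,  1.8000e-02,
        8.0000e-03,  0.0000e+00]), 'position': array([0.208, 0.589, 0.25 ]), 'tool_rot': array([-3.141,  0.   ,  2.803]), 'force': array([-0.654, -0.223,  0.055]), 'moment': array([ 0.033,  0.026, -0.006]), 'grip_width': np.float64(0.085)}
scene [[0.762, 0.556, -0.332, 0.862], [0.648, -0.654, 0.392, -0.448], [0.0, -0.514, -0.858, 1.138], [0.0, 0.0, 0.0, 1.0]] 437.9897744254004
top [[-0.004, -0.991, 0.135, 0.328], [-1.0, 0.006, 0.014, -0.013], [-0.015, -0.135, -0.991, 1.091], [0.0, 0.0, 0.0, 1.0]] 351.4924940397462
```

View pics/scene0.png

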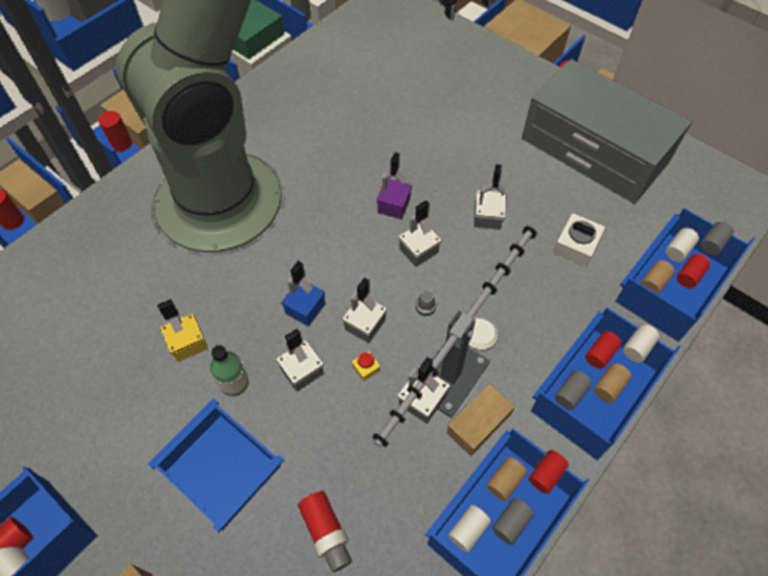

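View pics/top0.png

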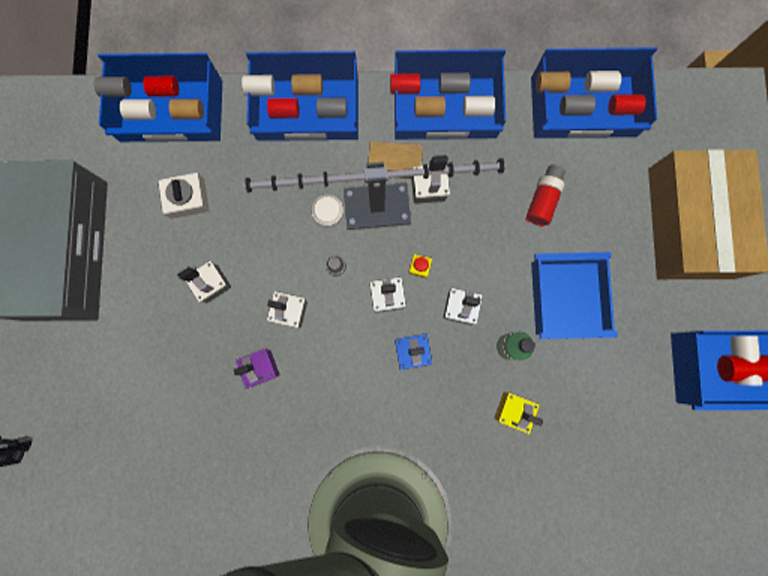

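```bash
python3 - <<'E'
from h import *
for c in('scene','top'):
    f=np.load(c+'0.npy',allow_pickle=True).item()
    for n in ['box_a_mid','box_hung_mid','left_outer','left_inner','right_inner','right_outer','rack','bin_in','cap','spray','isolator','plug','gland','stop_button','carton']:
        r=imaging.mark_of(n,c)
        z={'box_a_mid':.079,'box_hung_mid':.179,'bin_in':.005}.get(n, .2 if '_' in n and n[-5:] in('outer','inner') else 0)
        print(c,n,[(np.round(d['uv']).tolist(),round(d['conf'],2),np.round(at_z(f,d['uv'],z)[:2],3).tolist()) for d in r][:7])
E
```

```text
scene box_a_mid [([329.0, 129.0], 0.75, [0.48, 0.348]), ([262.0, 281.0], 0.65, [0.634, -0.158])]
scene box_hung_mid [([281.0, 256.0], 0.7, [0.649, -0.109])]
scene left_outer [([349.0, 164.0], 0.66, [0.629, 0.198]), ([281.0, 254.0], 0.18, [0.652, -0.113])]
scene left_inner [([329.0, 186.0], 0.85, [0.63, 0.107])]
scene right_inner [([281.0, 254.0], 0.68, [0.652, -0.114])]
scene right_outer [([258.0, 284.0], 0.56, [0.657, -0.201])]
scene rack [([302.0, 250.0], 0.85, [0.646, 0.006])]
scene bin_in [([148.0, 315.0], 0.86, [0.453, -0.396]), ([284.0, 251.0], 0.75, [0.61, -0.031]), ([239.0, 201.0], 0.19, [0.408, 0.006])]
scene cap [([318.0, 222.0], 0.65, [0.626, 0.106]), ([282.0, 203.0], 0.48, [0.508, 0.086])]
scene spray [([153.0, 254.0], 0.93, [0.334, -0.273])]
scene isolator [([381.0, 166.0], 0.57, [0.662, 0.393]), ([329.0, 129.0], 0.29, [0.45, 0.407]), ([328.0, 184.0], 0.27, [0.572, 0.23])]
scene plug [([216.0, 351.0], 0.66, [0.647, -0.347]), ([350.0, 162.0], 0.46, [0.577, 0.342])]
scene gland [([195.0, 234.0], 0.51, [0.382, -0.152]), ([285.0, 202.0], 0.48, [0.513, 0.097])]
scene stop_but
[... 616 characters left out ...]
 -0.114])]
top right_outer [([327.0, 110.0], 0.93, [0.655, -0.205])]
top rack [([252.0, 140.0], 0.63, [0.632, -0.006]), ([221.0, 141.0], 0.41, [0.628, 0.093])]
top bin_in [([377.0, 198.0], 0.86, [0.442, -0.392])]
top cap [([217.0, 139.0], 0.88, [0.635, 0.107])]
top spray [([334.0, 229.0], 0.79, [0.349, -0.258])]
top isolator [([122.0, 133.0], 0.65, [0.657, 0.412])]
top plug [([362.0, 134.0], 0.62, [0.649, -0.355]), ([253.0, 137.0], 0.62, [0.639, -0.008])]
top gland [([228.0, 178.0], 0.53, [0.507, 0.071]), ([289.0, 115.0], 0.44, [0.713, -0.126])]
top stop_button [([276.0, 180.0], 0.52, [0.5, -0.081])]
top carton [([264.0, 107.0], 0.8, [0.741, -0.046]), ([250.0, 139.0], 0.41, [0.634, -0.001])]
```

Candidates in the top picture (1.5x px): the grey boxes with pale lids are at (203,281), (287,309), (388,293) and (464,305), with the hung one at (432,182). The look-alikes are purple (256,368), blue (413,350) and yellow (520,413). Next I'll measure the poses from depth.

```bash
python3 - <<'E'
from h import *
F={c:np.load(c+'0.npy',allow_pickle=True).item() for c in('scene','top')}
P=[];C=[]
for f in F.values():
    W=cloud(f); m=np.isfinite(W).all(-1); P.append(W[m]);C.append(f['color'][m])
nt=[len(p) for p in P]
lab=np.r_[np.zeros(nt[0]),np.ones(nt[1])]
P=np.vstack(P);C=np.vstack(C).astype(int)
np.savez('cl0.npz',P=P,C=C,lab=lab)
# pale lid points
for nm,uv in dict(b1=(203,281),b2=(287,309),b3=(388,293),b4=(464,305)).items():
    c=at_z(F['top'],np.array(uv)/1.5,.05)[:2]
    d=np.hypot(*(P[:,:2]-c).T)<.075
    for l in (0,1):
        lid=d&(lab==l)&(abs(P[:,2]-.05)<.006)
        r=cv2.minAreaRect(P[lid,:2].astype(np.float32)*1000)
        tab=d&(lab==l)&(P[:,2]>.12)&(P[:,2]<.165)&(C.sum(1)<150)
        r2=cv2.minAreaRect(P[tab,:2].astype(np.float32)*1000) if tab.sum()>5 else None
        hk=d&(lab==l)&(P[:,2]>.06)&(P[:,2]<.113)
        print(nm,l,lid.sum(),np.round(r[0]),np.round(r[1]),round(r[2],1),'| tab',tab.sum(),np.round(np.median(P[tab],0)*1000), r2 and (np.round(r2[0]),np.round(r2[1]),round(r2[2])),'zmax',P[tab,2].max() if tab.any() else 0,'| hook',hk.sum(),np.round(P[hk].mean(0)*1000))
bar=(abs(P[:,2]-.2)<.03)&(P[:,0]>.58)&(P[:,0]<.7)&(abs(P[:,1])<.25)
for y in np.arange(-.24,.25,.04):
    q=P[bar&(abs(P[:,1]-y)<.02)]
    print(round(y,2),len(q),np.round(np.median(q,0)*1000) if len(q) else '', q[:,2].max().round(3) if len(q) else '')
E
python3 - <<'E'
import cv2
for c,(x0,y0,x1,y1) in dict(scene=(210,95,400,310),top=(110,90,350,225)).items():
    im=cv2.imread('pics/%s0.png'%c); s=1.5
    cr=im[int(y0*s):int(y1*s),int(x0*s):int(x1*s)]
    k=min(800/cr.shape[1],600/cr.shape[0]); cv2.imwrite('pics/%s0c.png'%c,cv2.resize(cr,None,fx=k,fy=k,interpolation=cv2.INTER_CUBIC))
E
```

```text
b1 0 300 [480. 344.] [60. 70.] 32.1 | tab 47 [481. 335. 149.] (array([479., 343.]), array([ 9., 26.]), 34) zmax 0.16024095799097615 | hook 80 [475. 340.  94.]
b1 1 304 [476. 343.] [60. 64.] 34.3 | tab 70 [473. 340. 149.] (array([474., 342.]), array([ 9., 26.]), 33) zmax 0.16070279740879856 | hook 77 [464. 335.  95.]
b2 0 304 [422. 180.] [65. 63.] 75.4 | tab 81 [424. 175. 148.] (array([422., 179.]), array([25., 14.]), 70) zmax 0.16237988718559826 | hook 90 [420. 180.  91.]
b2 1 302 [418. 179.] [64. 60.] 76.9 | tab 26 [415. 175. 155.] (array([416., 178.]), array([23.,  8.]), 77) zmax 0.1608949946218382 | hook 78 [414. 179.  99.]
b3 0 346 [451. -22.] [60. 64.] 7.0 | tab 80 [454. -26. 152.] (array([451., -23.]), array([13., 25.]), 5) zmax 0.16019156335245022 | hook 90 [450. -24.  93.]
b3 1 303 [447. -24.] [60. 64.] 7.9 | tab 11 [442. -28. 143.] (array([442., -25.]), array([ 6., 21.]), 27) zmax 0.1580672946789291 | hook 66 [440. -24.  98.]
b4 0 406 [ 426. -172.] [64. 62.] 75.7 | tab 96 [ 429. -175.  149.] (array([ 426., -173.]), array([24., 14.]), 77) zmax 0.15949401946024255 | hook 67 [ 435. -174.   99.]
b4 1 303 [ 423. -173.] [65. 60.] 76.7 | tab 18 [ 418. -168.  140.] (array([ 418., -169.]), array([24.,  7.]), 59) zmax 0.15792428723521013 | hook 71 [ 416. -171.   98.]
-0.24 87 [ 659. -224.  196.] 0.206
-0.2 189 [ 659. -198.  195.] 0.205
-0.16 188 [ 655. -164.  197.] 0.207
-0.12 351 [ 648. -115.  198.] 0.229
-0.08 188 [648. -86. 202.] 0.229
-0.04 176 [644. -37. 203.] 0.212
0.0 500 [641.  -2. 210.] 0.223
0.04 142 [637.  40. 206.] 0.212
0.08 191 [634.  83. 209.] 0.218
0.12 180 [630. 125. 211.] 0.221
0.16 187 [626. 167. 212.] 0.223
0.2 182 [623. 208. 214.] 0.226
0.24 20 [623. 223. 216.] 0.224
```

```bash
ls pics
```

```text
scene0.png
scene0c.png
top0.png
top0c.png
```

View pics/scene0c.png

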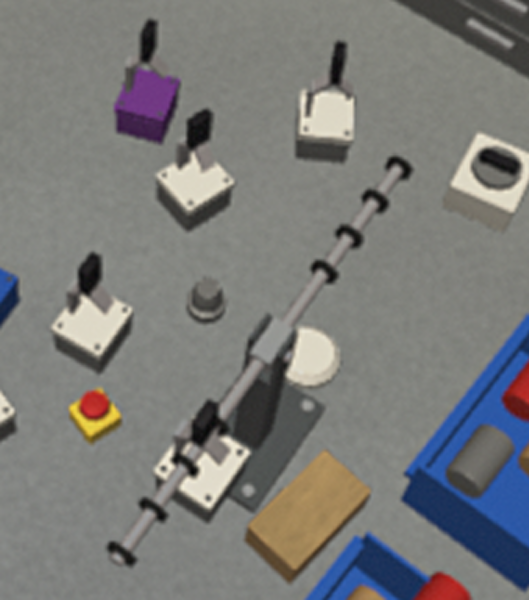

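View pics/top0c.png

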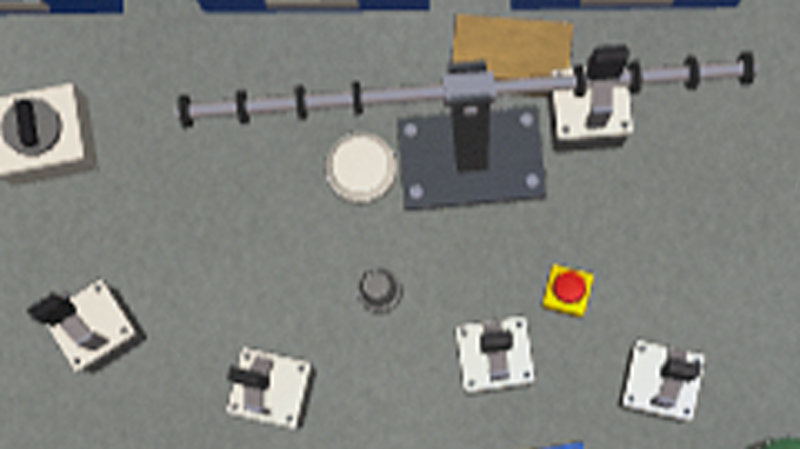

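```bash
python3 - <<'E'
from h import *
d=np.load('cl0.npz');P,C,lab=d['P'],d['C'],d['lab']
B=dict(b1=(.478,.3435,33),b2=(.420,.1795,-13.5),b3=(.449,-.023,7.5),b4=(.4245,-.1725,-13.5),hung=(.649,-.108,5.1))
for n,(x,y,a) in B.items():
    for l in(0,1):
        a_=np.radians(a);z0=.1 if n=='hung' else 0
        q=P[lab==l]-[x,y,z0]
        q=np.c_[q[:,0]*np.cos(a_)+q[:,1]*np.sin(a_),-q[:,0]*np.sin(a_)+q[:,1]*np.cos(a_),q[:,2]]
        m=(abs(q[:,1])<.014)&(abs(q[:,0])<.036)
        for zl,zh in((.058,.07),(.07,.08),(.08,.09),(.09,.1),(.1,.112)):
            s=q[m&(q[:,2]>zl)&(q[:,2]<zh)]
            print(n,l,zl,np.round(np.sort(s[:,0])*1000).astype(int).tolist())
E
```

```text
b1 0 0.058 [-23, -23, -23, -22, -21, -19, -18]
b1 0 0.07 [-23, -20, -19, -17]
b1 0 0.08 [-21, -21, -19, -18, -18, 21]
b1 0 0.09 [-23, -23, -23, -23, -22, -20, -20, -20, -19, -17, -17, -17, -17, -16, -14, -14, -14, -14, -13, -8, 14, 16, 16, 16, 16, 16, 17, 19, 19, 19, 20, 23, 23, 23, 23, 23]
b1 0 0.1 [-12, -12, -12, -11, -11, -9, -9, -9, -9, -7, -6, -6, -6, -6, -4, -3, 0, 7, 9, 9, 10, 12, 12, 12, 12, 13, 19]
b1 1 0.058 [-27, -27, -26, -26, -26, -26, -26, -25, -22]
b1 1 0.07 [-28, -27, -27, -26, -26, -24, -20]
b1 1 0.08 [-27, -26, -26, -26, -26, -26, -26]
b1 1 0.09 [-26, -26, -26, -25, -24, -24, -24, -24, -24, -23, -23, -23, -21, -21, -21, -21, -20, -20, -19, -18, -17, -15, 16, 16, 18, 21]
b1 1 0.1 [-20, -18, -18, -17, -17, -16, -15, -15, -15, -15, -14, -14, -13, -13, -12, -12, -11, -10, -10, -10, -10, -9, -9, -9, -8, -8, -7, -7, -7, 10]
b2 0 0.058 [-24, -23, -21, -20, -19, -19, -19, -19, -18, -18, -18, -17, -17]
b2 0 0.07 [-24, -20, -19, -19, -18, -18, -18, -18, -17]
b2 0 0.08 [-20, -20, -19, -19, -18, -17, 17, 19]
b2 0 0.09 [-24, -23, -21, -21, -20, -18, -17, 6, 12, 13, 14, 15, 15, 1
[... 2554 characters left out ...]
7, 17, 18, 18, 18, 18, 19, 19, 20, 20, 20, 20, 21, 21, 23, 24]
hung 0 0.1 [2, 2, 3, 4, 7, 7, 8, 8, 8, 8, 8, 9, 9, 9, 9, 10, 10, 11, 11, 11, 12, 12, 12, 13, 14]
hung 1 0.058 [-25, -25, -24, -24, -24, -24, -24, -23, -22, -19]
hung 1 0.07 [-24, -24, -24, -24, -24, -24]
hung 1 0.08 [-25, -25, -25, -25, -25, -24, -24, -24, -23, -23, -23, -22, -22, -21, -21, -18, -17]
hung 1 0.09 [-25, -23, -22, -21, -21, -21, -20, -20, -19, -19, -18, -18, -18, -17, -17, -17, -16, -15, -15, -15, -14, -14, -14, -14, -14, -14, -14, -12, -12, -12, -11, -11, -11, -11, -10, -10, -9, -7, -7, -6, -6, -5, -5, -4, -3, -3, 16, 19]
hung 1 0.1 [-11, -10, -10, -9, -9, -8, -8, -8, -8, -7, -6, -6, -6, -6, -6, -6, -6, -5, -4, -3]
```

```bash
cat > plan.py <<'E'
import sys
from h import *
from scipy.spatial.transform import Rotation as R
# plan.py x y z yaw_deg rows
x,y,z,yaw,n=map(float,sys.argv[1:6]); n=int(n)
s=status.observe(); p=np.array(s['position']); r=R.from_euler('xyz',s['tool_rot'])
g=R.from_euler('xyz',[np.pi,0,np.radians(yaw)])
d=(r.inv()*g).as_rotvec(degrees=True)/n
D=(np.array([x,y,z])-p)/n
print('t',round(float(s['clock']),2),'pos',np.round(p*1000,1),'rot',np.round(np.degrees(s['tool_rot']),1),'f',np.round(s['force'],2),'w',round(float(s['grip_width'])*1000,1),'q7',round(s['qpos'][6],2))
print('rot/row',np.round(d,2))
for i in range(n):
    rr=r*R.from_rotvec(d*i,degrees=True)
    print(np.round(rr.inv().apply(D)*1000,1).tolist(), end=' ')
    if np.linalg.norm(d)<.05: print('x',n); break
E
python3 plan.py .477 .343 .25 123 10
```

```text
t 1.6 pos [207.7 589.5 250.3] rot [-180.    -0.   160.6] f [-0.01  0.47  0.57] w 85.5 q7 -0.11
rot/row [-0.    0.    3.76]
[-33.6, -14.3, 0.0] [-34.5, -12.1, 0.0] [-35.2, -9.8, 0.0] [-35.7, -7.4, 0.0] [-36.1, -5.1, 0.0] [-36.4, -2.7, 0.0] [-36.5, -0.3, 0.0] [-36.4, 2.1, 0.0] [-36.2, 4.5, 0.0] [-35.9, 6.8, 0.0]
```

```bash
python3 -m handwheel '[{"offset":[-33.6,-14.3,0],"rot":[0,0,3.76],"claw":0.2},{"offset":[-34.5,-12.1,0],"rot":[0,0,3.76],"claw":0.2},{"offset":[-35.2,-9.8,0],"rot":[0,0,3.76],"claw":0.2},{"offset":[-35.7,-7.4,0],"rot":[0,0,3.76],"claw":0.2},{"offset":[-36.1,-5.1,0],"rot":[0,0,3.76],"claw":0.2},{"offset":[-36.4,-2.7,0],"rot":[0,0,3.76],"claw":0.2},{"offset":[-36.5,-0.3,0],"rot":[0,0,3.76],"claw":0.2},{"offset":[-36.4,2.1,0],"rot":[0,0,3.76],"claw":0.2},{"offset":[-36.2,4.5,0],"rot":[0,0,3.76],"claw":0.2},{"offset":[-35.9,6.8,0],"rot":[0,0,3.76],"claw":0.2},{"offset":[0,0,0],"rot":[0,0,0],"claw":0.2}]' 60; python3 plan.py .477 .343 .14 123 4
```

```text
clock: 2.7
position: [0.4805, 0.3389, 0.2505]
tool_rot: [3.141, 0.002, 2.138]
force: [-0.2, -0.0, -0.1]
grip_width: 0.0514
t 2.7 pos [480.5 338.9 250.5] rot [1.800e+02 1.000e-01 1.225e+02] f [-0.18 -0.   -0.08] w 51.4 q7 -0.06
rot/row [ 0.01  0.03 -0.12]
[1.4, -0.2, 27.6] [1.4, -0.2, 27.6] [1.4, -0.2, 27.6] [1.4, -0.2, 27.6]
```

```bash
python3 -m handwheel '[{"offset":[0,0,20],"rot":[0,0,0],"claw":0.2},{"offset":[0,0,20],"rot":[0,0,0],"claw":0.2},{"offset":[0,0,0],"rot":[0,0,0],"claw":0.2}]'; python3 - <<'E'
from h import *
f=grab('top','t1.png')
f=grab('scene','s1.png')
im=f['color'][90:200,260:400,::-1]; cv2.imwrite('pics/s1c.png',cv2.resize(im,None,fx=5,fy=5,interpolation=cv2.INTER_CUBIC))
E
python3 plan.py .477 .343 .14 123 4
```

```text
clock: 3.0
position: [0.4759, 0.3426, 0.2083]
tool_rot: [-3.138, 0.0, 2.147]
force: [-0.4, 0.2, 0.5]
grip_width: 0.0514
t 3.1 pos [476.9 343.3 210.7] rot [-180.    0.  123.] f [-0.14  0.25  0.29] w 51.3 q7 -0.05
rot/row [-0.  0.  0.]
[-0.1, -0.0, 17.7] x 4
```

View pics/s1c.png

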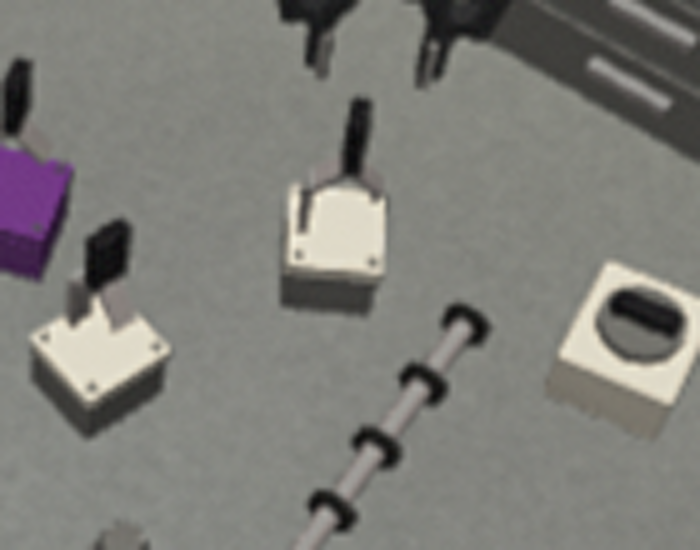

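The fingers at crop (320,70) and (430,75) straddle the tab of the far-left grey box at (360,115), so I'll descend and grip.

```bash
python3 -m handwheel '[{"offset":[0,0,25],"rot":[0,0,0],"claw":0.2},{"offset":[0,0,25],"rot":[0,0,0],"claw":0.2},{"offset":[0,0,18],"rot":[0,0,0],"claw":0.2},{"offset":[0,0,0],"rot":[0,0,0],"claw":0.2},{"offset":[0,0,0],"rot":[0,0,0],"claw":-0.4},{"offset":[0,0,0],"rot":[0,0,0],"claw":-0.8},{"offset":[0,0,0],"rot":[0,0,0],"claw":-0.9},{"offset":[0,0,0],"rot":[0,0,0],"claw":-0.9},{"offset":[0,0,0],"rot":[0,0,0],"claw":-0.9}]' 50; python3 -c "
from h import *
s=status.observe();print(s['force'],s['moment'],s['grip_width'],s['position'])"
```

```text
clock: 4.0
position: [0.4772, 0.3434, 0.1437]
tool_rot: [3.14, -0.0, 2.147]
force: [-3.1, -1.5, 9.8]
grip_width: 0.0115
[-3.05227332 -1.54198261  9.76310206] [-0.34038702  0.79015185 -0.0032929 ] 0.01146568761853512 [0.47724819 0.34337294 0.14365315]
```

```bash
python3 -m handwheel '[{"offset":[0,0,-8],"rot":[0,0,0],"claw":-0.9},{"offset":[0,0,-16],"rot":[0,0,0],"claw":-0.9},{"offset":[0,0,-20],"rot":[0,0,0],"claw":-0.9},{"offset":[0,0,-10],"rot":[0,0,0],"claw":-0.9},{"offset":[0,0,0],"rot":[0,0,0],"claw":-0.9},{"offset":[0,0,0],"rot":[0,0,0],"claw":-0.9}]'; python3 - <<'E'
from h import *
s=status.observe();print(s['force'],s['moment'])
f=grab('scene','s2.png')
s=status.observe();print(s['force'],s['moment'])
im=f['color'][60:200,260:400,::-1]; cv2.imwrite('pics/s2c.png',cv2.resize(im,None,fx=4,fy=4,interpolation=cv2.INTER_CUBIC))
E
python3 plan.py .560 .191 .28 94.8 6
```

```text
clock: 4.6
position: [0.4768, 0.343, 0.196]
tool_rot: [-3.141, -0.0, 2.147]
force: [0.1, 0.3, -2.8]
grip_width: 0.0114
[ 0.1281238   0.3427931  -2.78656943] [-0.06538709  0.05876414  0.00549469]
[ 0.09142286 -0.89032307 -2.41165467] [-0.00560373 -0.02038409  0.02590594]
t 4.65 pos [476.7 342.8 195.6] rot [-179.9    0.   123. ] f [ 0.09 -0.89 -2.41] w 11.6 q7 -0.05
rot/row [-0.01  0.    4.7 ]
[-28.8, -2.1, -14.1] [-28.9, 0.2, -14.1] [-28.7, 2.6, -14.1] [-28.4, 4.9, -14.1] [-27.9, 7.3, -14.1] [-27.3, 9.5, -14.1]
```

View pics/s2c.png

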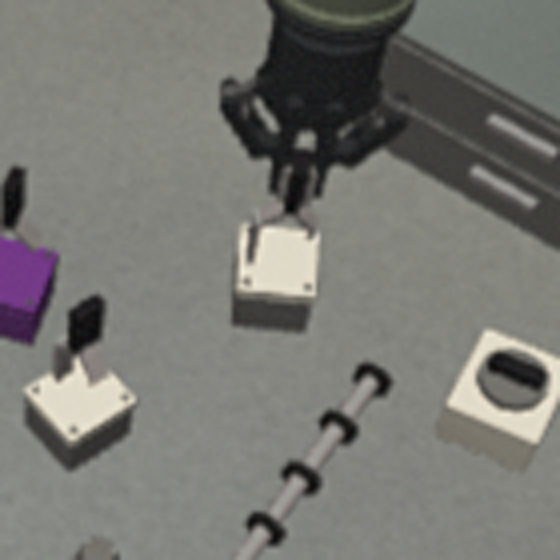

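```bash
python3 -m handwheel '[{"offset":[-28.8,-2.1,-14.1],"rot":[0,0,4.7],"claw":-0.9},{"offset":[-28.9,0.2,-14.1],"rot":[0,0,4.7],"claw":-0.9},{"offset":[-28.7,2.6,-14.1],"rot":[0,0,4.7],"claw":-0.9},{"offset":[-28.4,4.9,-14.1],"rot":[0,0,4.7],"claw":-0.9},{"offset":[-27.9,7.3,-14.1],"rot":[0,0,4.7],"claw":-0.9},{"offset":[-27.3,9.5,-14.1],"rot":[0,0,4.7],"claw":-0.9},{"offset":[0,0,0],"rot":[0,0,0],"claw":-0.9},{"offset":[0,0,0],"rot":[0,0,0],"claw":-0.9}]'; python3 - <<'E'
from h import *
for c,(a,b,d,e) in dict(scene=(90,230,270,410),top=(70,200,130,270)).items():
    f=grab(c); np.save(c+'1.npy',f,allow_pickle=True)
    im=f['color'][a:b,d:e,::-1]; cv2.imwrite('pics/%s3c.png'%c,cv2.resize(im,None,fx=4,fy=4,interpolation=cv2.INTER_CUBIC))
    W=cloud(f)
    b=(abs(W[...,2]-.2)<.03)&(W[...,0]>.60)&(W[...,0]<.66)
    for y in (.13,.15,.155,.24): 
        q=W[b&(abs(W[...,1]-y)<.008)]
        if len(q):print(c,y,len(q),np.round(q.mean(0)*1000),np.round(q[:,2].max(),3))
    # held box lid
    l=(W[...,2]>.175)&(W[...,2]<.2)&(abs(W[...,0]-.56)<.05)&(abs(W[...,1]-.19)<.05)
    q=W[l]; print('lid',np.round(np.median(q,0)*1000), cv2.minAreaRect(q[:,:2].astype(np.float32)*1000))
E
python3 plan.py .622 .196 .28 94.8 3
```

```text
clock: 5.45
position: [0.5608, 0.1894, 0.2812]
tool_rot: [3.141, 0.0, 1.651]
force: [-0.3, 0.7, -2.7]
grip_width: 0.0113
scene 0.13 59 [632. 128. 211.] 0.22
scene 0.15 26 [630. 150. 211.] 0.218
scene 0.155 26 [630. 155. 212.] 0.218
lid [566. 185. 186.] ((563.7654418945312, 191.10733032226562), (60.234458923339844, 65.32353973388672), 4.497452735900879)
top 0.13 43 [627. 129. 213.] 0.22
top 0.15 26 [625. 150. 212.] 0.215
top 0.155 28 [624. 155. 212.] 0.215
lid [556. 178. 187.] ((559.715576171875, 190.87042236328125), (60.3750114440918, 62.855445861816406), 4.5773844718933105)
t 5.55 pos [560.  191.1 280.6] rot [-180.    -0.    94.8] f [-0.51  0.11 -3.69] w 11.3 q7 -0.19
rot/row [-0.01 -0.   -0.01]
[-0.1, 20.7, 0.2] x 3
```

View pics/scene3c.png

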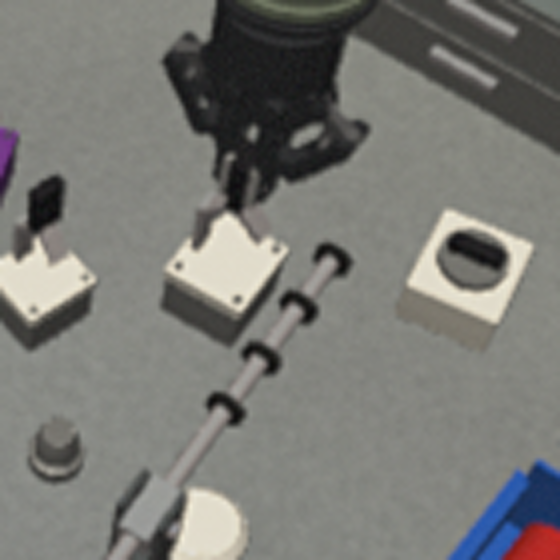

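View pics/top3c.png

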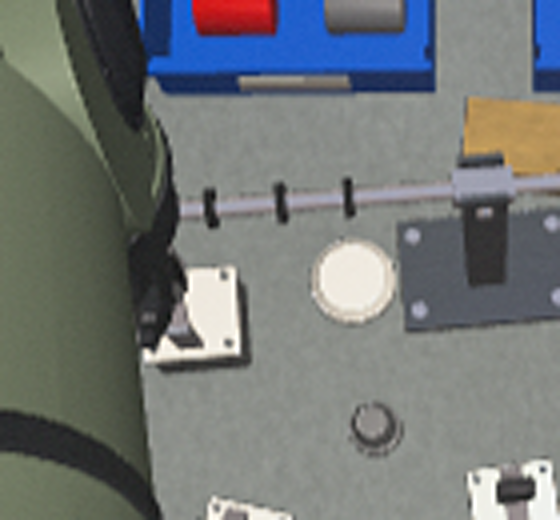

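```bash
python3 -m handwheel '[{"offset":[0,18,0],"rot":[0,0,0],"claw":-0.9},{"offset":[0,18,0],"rot":[0,0,0],"claw":-0.9},{"offset":[0,16,0],"rot":[0,0,0],"claw":-0.9},{"offset":[0,11,0],"rot":[0,0,0],"claw":-0.9},{"offset":[0,0,0],"rot":[0,0,0],"claw":-0.9},{"offset":[0,0,0],"rot":[0,0,0],"claw":-0.9}]'; python3 - <<'E'
from h import *
s=status.observe();print(s['force'],s['position'])
for c,(a,b,d,e) in dict(scene=(90,230,290,430)).items():
    f=grab(c)
    im=f['color'][a:b,d:e,::-1]; cv2.imwrite('pics/%s4c.png'%c,cv2.resize(im,None,fx=4,fy=4,interpolation=cv2.INTER_CUBIC))
E
```

```text
clock: 6.15
position: [0.6224, 0.1967, 0.2803]
tool_rot: [-3.14, 0.0, 1.655]
force: [-0.9, 0.4, -2.4]
grip_width: 0.0114
[-0.90019323  0.41578101 -2.43811849] [0.62242585 0.19665725 0.28033381]
```

View pics/scene4c.png

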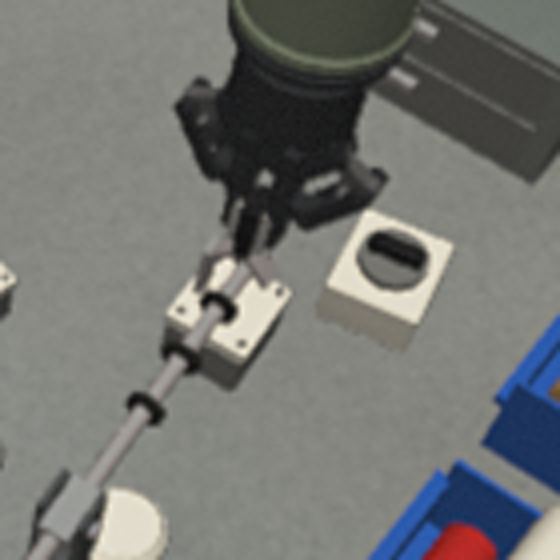

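```bash
python3 -m handwheel '[{"offset":[0,0,10],"rot":[0,0,0],"claw":-0.9},{"offset":[0,0,10],"rot":[0,0,0],"claw":-0.9},{"offset":[0,0,8],"rot":[0,0,0],"claw":-0.9},{"offset":[0,0,4],"rot":[0,0,0],"claw":-0.9},{"offset":[0,0,4],"rot":[0,0,0],"claw":-0.9},{"offset":[0,0,0],"rot":[0,0,0],"claw":-0.9},{"offset":[0,0,0],"rot":[0,0,0],"claw":-0.9}]'; python3 - <<'E'
from h import *
s=status.observe();print(s['force'],s['moment'],s['position'])
E
```

```text
clock: 6.9
position: [0.6229, 0.1965, 0.2449]
tool_rot: [-3.141, 0.0, 1.654]
force: [-3.5, -0.5, -1.1]
grip_width: 0.0112
[-3.50553349 -0.45357196 -1.1383285 ] [0.05541377 0.65689647 0.01985058] [0.62286466 0.19646809 0.24493428]
```

```bash
python3 -m handwheel '[{"offset":[0,-2,3],"rot":[0,0,0],"claw":-0.9},{"offset":[0,0,3],"rot":[0,0,0],"claw":-0.9},{"offset":[0,0,0],"rot":[0,0,0],"claw":-0.9},{"offset":[0,0,0],"rot":[0,0,0],"claw":-0.9}]'; python3 - <<'E'
from h import *
s=status.observe();print(s['force'],s['moment'],s['position'])
E
```

```text
clock: 7.3
position: [0.6216, 0.1963, 0.2391]
tool_rot: [3.14, -0.0, 1.654]
force: [5.1, 0.2, 0.7]
grip_width: 0.0112
[5.14154931 0.16380843 0.66625   ] [ 0.18258376 -1.2645516   0.00929686] [0.62156737 0.19629778 0.23910823]
```

```bash
python3 -m handwheel '[{"offset":[0,1,1],"rot":[0,0,0],"claw":-0.9},{"offset":[0,0,1],"rot":[0,0,0],"claw":-0.9},{"offset":[0,0,0],"rot":[0,0,0],"claw":-0.9}]'; python3 - <<'E'
from h import *
s=status.observe();print(s['force'],s['moment'],s['position'])
E
```

```text
clock: 7.6
position: [0.6221, 0.1963, 0.2367]
tool_rot: [-3.142, 0.0, 1.654]
force: [3.2, 0.2, -0.0]
grip_width: 0.0114
[ 3.19187042  0.23669079 -0.02464843] [-0.01765757 -0.66855816 -0.00205922] [0.62207896 0.19631446 0.23672321]
```

```bash
python3 -m handwheel '[{"offset":[0,1,0],"rot":[0,0,0],"claw":-0.9},{"offset":[0,0,0],"rot":[0,0,0],"claw":-0.4},{"offset":[0,0,0],"rot":[0,0,0],"claw":0.2},{"offset":[0,0,-4],"rot":[0,0,0],"claw":0.2},{"offset":[0,0,-15],"rot":[0,0,0],"claw":0.2},{"offset":[0,0,-25],"rot":[0,0,0],"claw":0.2},{"offset":[0,0,-15],"rot":[0,0,0],"claw":0.2},{"offset":[0,0,0],"rot":[0,0,0],"claw":0.2}]'; python3 - <<'E'
from h import *
for c,(a,b,d,e) in dict(scene=(90,230,290,430),top=(60,200,130,330)).items():
    f=grab(c)
    im=f['color'][a:b,d:e,::-1]; cv2.imwrite('pics/%s5c.png'%c,cv2.resize(im,None,fx=4,fy=4,interpolation=cv2.INTER_CUBIC))
E
python3 plan.py .419 .1795 .24 76.5 8
```

```text
clock: 8.4
position: [0.624, 0.1966, 0.2993]
tool_rot: [3.138, -0.001, 1.654]
force: [-0.5, 0.1, 0.1]
grip_width: 0.0518
t 8.5 pos [623.1 196.5 296.5] rot [180.   -0.   94.8] f [ 0.34 -0.03 -0.09] w 51.4 q7 -0.15
rot/row [ 0.   -0.    2.29]
[0.0, -25.6, 7.0] [-1.0, -25.6, 7.0] [-2.0, -25.5, 7.1] [-3.0, -25.4, 7.1] [-4.1, -25.3, 7.1] [-5.1, -25.1, 7.1] [-6.1, -24.9, 7.1] [-7.0, -24.6, 7.1]
```

View pics/scene5c.png

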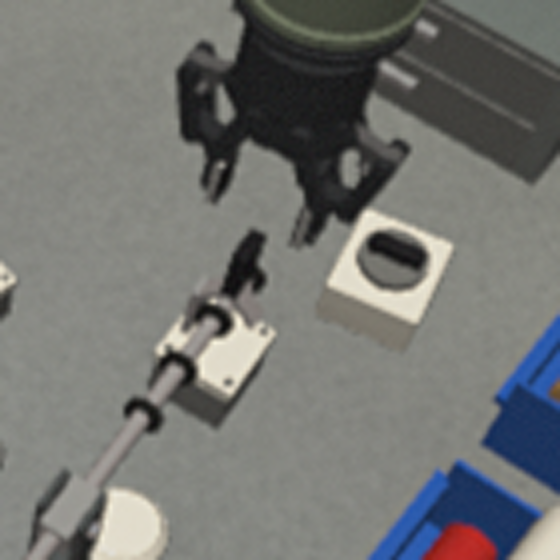

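View pics/top5c.png

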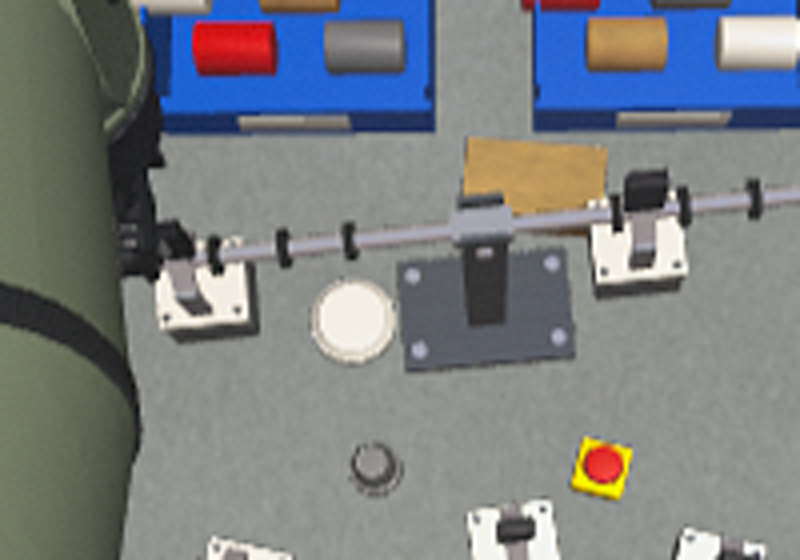

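Box 1, at about 2.5 N, is sound, and it now hangs at left_outer between its collars at (215,318) and the end in the crop. Next I'll take the rightmost box.

```bash
python3 plan.py .4235 -.1725 .22 76.5 11
```

```text
t 8.5 pos [623.1 196.5 296.5] rot [180.   -0.   94.8] f [ 0.34 -0.03 -0.09] w 51.4 q7 -0.15
rot/row [ 0.   -0.    1.66]
[-31.9, -20.9, 6.9] [-32.5, -20.0, 6.9] [-33.1, -19.0, 6.9] [-33.6, -18.0, 6.9] [-34.1, -17.0, 6.9] [-34.6, -16.0, 6.9] [-35.0, -15.0, 6.9] [-35.5, -14.0, 6.9] [-35.9, -13.0, 6.9] [-36.2, -11.9, 7.0] [-36.6, -10.9, 7.0]
```

```bash
python3 -m handwheel '[{"offset":[-31.9,-20.9,6.9],"rot":[0,0,1.66],"claw":0.2},{"offset":[-32.5,-20,6.9],"rot":[0,0,1.66],"claw":0.2},{"offset":[-33.1,-19,6.9],"rot":[0,0,1.66],"claw":0.2},{"offset":[-33.6,-18,6.9],"rot":[0,0,1.66],"claw":0.2},{"offset":[-34.1,-17,6.9],"rot":[0,0,1.66],"claw":0.2},{"offset":[-34.6,-16,6.9],"rot":[0,0,1.66],"claw":0.2},{"offset":[-35,-15,6.9],"rot":[0,0,1.66],"claw":0.2},{"offset":[-35.5,-14,6.9],"rot":[0,0,1.66],"claw":0.2},{"offset":[-35.9,-13,6.9],"rot":[0,0,1.66],"claw":0.2},{"offset":[-36.2,-11.9,7],"rot":[0,0,1.66],"claw":0.2},{"offset":[-36.6,-10.9,7],"rot":[0,0,1.66],"claw":0.2},{"offset":[0,0,0],"rot":[0,0,0],"claw":0.2}]';  python3 - <<'E'
from h import *
f=grab('scene'); np.save('scene6.npy',f,allow_pickle=True)
im=f['color'][160:300,130:290,::-1]; cv2.imwrite('pics/s6c.png',cv2.resize(im,None,fx=4,fy=4,interpolation=cv2.INTER_CUBIC))
W=cloud(f)
l=(W[...,2]>.042)&(W[...,2]<.056)&(abs(W[...,0]-.424)<.05)&(abs(W[...,1]+.17)<.05)
q=W[l]; print('lid',cv2.minAreaRect(q[:,:2].astype(np.float32)*1000))
E
python3 plan.py .4235 -.1725 .143 76.5 3
```

```text
clock: 9.7
position: [0.4206, -0.1761, 0.2191]
tool_rot: [-3.14, 0.001, 1.329]
force: [0.6, 0.6, 0.7]
grip_width: 0.0511
lid ((426.56951904296875, -171.84591674804688), (64.30447387695312, 61.915775299072266), 76.2866439819336)
t 9.75 pos [ 422.1 -174.2  219.4] rot [-179.9    0.    76.3] f [0.08 0.39 0.64] w 51.1 q7 0.26
rot/row [-0.03  0.01 -0.07]
[0.7, 0.3, 25.4] [0.7, 0.3, 25.4] [0.7, 0.3, 25.4]
```

View pics/s6c.png

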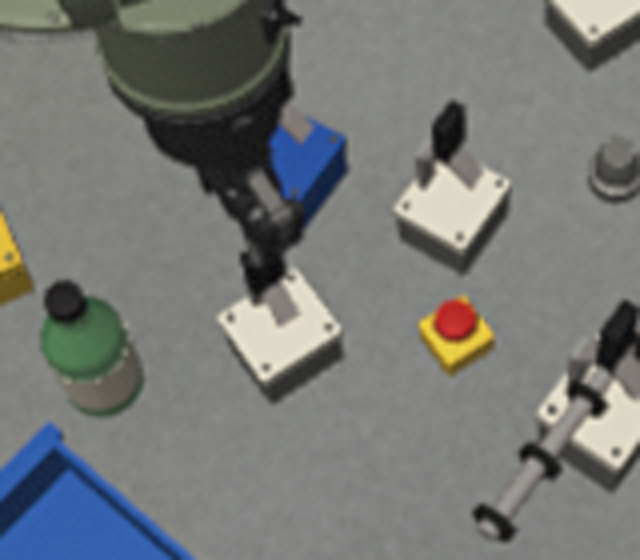

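```bash
python3 -m handwheel '[{"offset":[0,0,26],"rot":[0,0,0],"claw":0.2},{"offset":[0,0,28],"rot":[0,0,0],"claw":0.2},{"offset":[0,0,22],"rot":[0,0,0],"claw":0.2},{"offset":[0,0,0],"rot":[0,0,0],"claw":-0.2},{"offset":[0,0,0],"rot":[0,0,0],"claw":-0.6},{"offset":[0,0,0],"rot":[0,0,0],"claw":-0.9},{"offset":[0,0,0],"rot":[0,0,0],"claw":-0.9},{"offset":[0,0,0],"rot":[0,0,0],"claw":-0.9}]' 50; python3 -c "
from h import *
s=status.observe();print(s['force'],s['moment'],s['grip_width'],s['position'])"
python3 -m handwheel '[{"offset":[0,0,-8],"rot":[0,0,0],"claw":-0.9},{"offset":[0,0,-16],"rot":[0,0,0],"claw":-0.9},{"offset":[0,0,-20],"rot":[0,0,0],"claw":-0.9},{"offset":[0,0,-10],"rot":[0,0,0],"claw":-0.9},{"offset":[0,0,0],"rot":[0,0,0],"claw":-0.9},{"offset":[0,0,0],"rot":[0,0,0],"claw":-0.9}]'; python3 - <<'E'
from h import *
s=status.observe();print(s['force'],s['moment'])
f=grab('scene')
s=status.observe();print(s['force'],s['moment'])
im=f['color'][130:280,150:310,::-1]; cv2.imwrite('pics/s7c.png',cv2.resize(im,None,fx=4,fy=4,interpolation=cv2.INTER_CUBIC))
E
python3 plan.py .594 -.207 .28 94.8 6
```

```text
clock: 10.55
position: [0.424, -0.1725, 0.1446]
tool_rot: [3.14, -0.0, 1.336]
force: [-1.6, 1.5, 8.9]
grip_width: 0.0111
[-1.60715628  1.53792338  8.94134751] [0.29697466 0.31272896 0.05814514] 0.011075626773156981 [ 0.4240412  -0.17253323  0.14458193]
clock: 11.15
position: [0.4236, -0.1724, 0.1976]
tool_rot: [3.142, -0.0, 1.336]
force: [0.6, 0.3, -3.2]
grip_width: 0.0113
[ 0.58397741  0.30235976 -3.20488549] [ 0.04346715  0.03086084 -0.00461481]
[ 0.03976398  0.48434211 -2.52231732] [-0.03186749  0.03490118 -0.03093493]
t 11.2 pos [ 423.4 -172.4  197.3] rot [-180.    -0.    76.5] f [ 0.04  0.48 -2.52] w 11.4 q7 0.29
rot/row [-0.01 -0.   -3.04]
[1.0, 29.0, -13.8] [-0.5, 29.0, -13.8] [-2.1, 28.9, -13.8] [-3.6, 28.8, -13.8] [-5.1, 28.6, -13.8] [-6.6, 28.2, -13.8]
```

View pics/s7c.png

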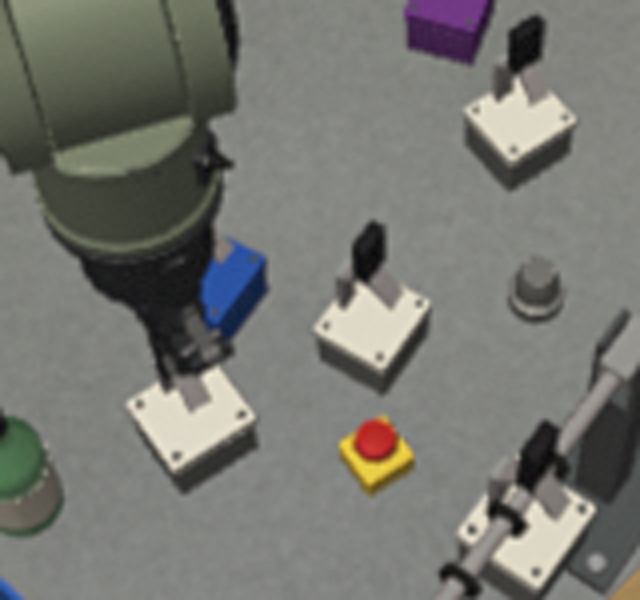

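```bash
python3 -m handwheel '[{"offset":[1,29,-13.8],"rot":[0,0,-3.04],"claw":-0.9},{"offset":[-0.5,29,-13.8],"rot":[0,0,-3.04],"claw":-0.9},{"offset":[-2.1,28.9,-13.8],"rot":[0,0,-3.04],"claw":-0.9},{"offset":[-3.6,28.8,-13.8],"rot":[0,0,-3.04],"claw":-0.9},{"offset":[-5.1,28.6,-13.8],"rot":[0,0,-3.04],"claw":-0.9},{"offset":[-6.6,28.2,-13.8],"rot":[0,0,-3.04],"claw":-0.9},{"offset":[0,0,0],"rot":[0,0,0],"claw":-0.9},{"offset":[0,0,0],"rot":[0,0,0],"claw":-0.9}]'; cat > look.py <<'E'
from h import *
import sys
tag=sys.argv[1]; y=float(sys.argv[2]); ys=[float(v) for v in sys.argv[3:]]
s=status.observe();p=s['position'];print(np.round(p,4),np.round(s['force'],1))
for c in('scene','top'):
    f=grab(c)
    u,v=map(int,proj(f,[.62,y,.2])); a,d=max(v-75,0),max(u-90,0)
    im=f['color'][a:a+150,d:d+180,::-1]; cv2.imwrite('pics/%s_%s.png'%(tag,c),cv2.resize(im,None,fx=4,fy=4,interpolation=cv2.INTER_CUBIC))
    W=cloud(f)
    b=(abs(W[...,2]-.2)<.035)&(abs(W[...,0]-.64+.084*W[...,1])<.012)
    for yy in ys:
        q=W[b&(abs(W[...,1]-yy)<.008)]
        if len(q):print(c,yy,len(q),np.round(np.median(q,0)*1000),np.round(q[:,2].max(),3))
    l=(abs(W[...,2]-(p[2]-.0935))<.012)&(abs(W[...,0]-p[0])<.05)&(abs(W[...,1]-p[1])<.05)
    q=W[l]
    if len(q)>20: print(c,'lid',np.median(q[:,2]), cv2.minAreaRect(q[:,:2].astype(np.float32)*1000))
E
python3 look.py n8 -.2 -.16 -.2 -.23 .15; python3 plan.py .656 -.202 .28 94.8 4
```

```text
clock: 12.0
position: [0.5938, -0.2073, 0.2791]
tool_rot: [-3.14, -0.001, 1.653]
force: [-0.1, -0.2, -2.6]
grip_width: 0.0112
[ 0.5938 -0.2073  0.2791] [-0.1 -0.2 -2.6]
scene -0.16 38 [ 657. -160.  210.] 0.214
scene -0.2 40 [ 661. -200.  212.] 0.215
scene -0.23 50 [ 661. -225.  213.] 0.223
scene 0.15 23 [629. 149. 198.] 0.203
scene lid 0.18342789502654328 ((595.9173583984375, -207.2332763671875), (60.13299560546875, 64.60585021972656), 4.604613780975342)
top -0.16 28 [ 652. -159.  210.] 0.215
top -0.2 3 [ 659. -192.  210.] 0.212
top 0.15 28 [625. 148. 199.] 0.202
t 12.1 pos [ 593.2 -207.2  279.5] rot [-179.9   -0.    94.7] f [-0.13  0.53 -2.74] w 11.5 q7 0.52
rot/row [-0.03 -0.01 -0.02]
[-0.0, 15.8, -0.2] x 4
```

View pics/n8_scene.png

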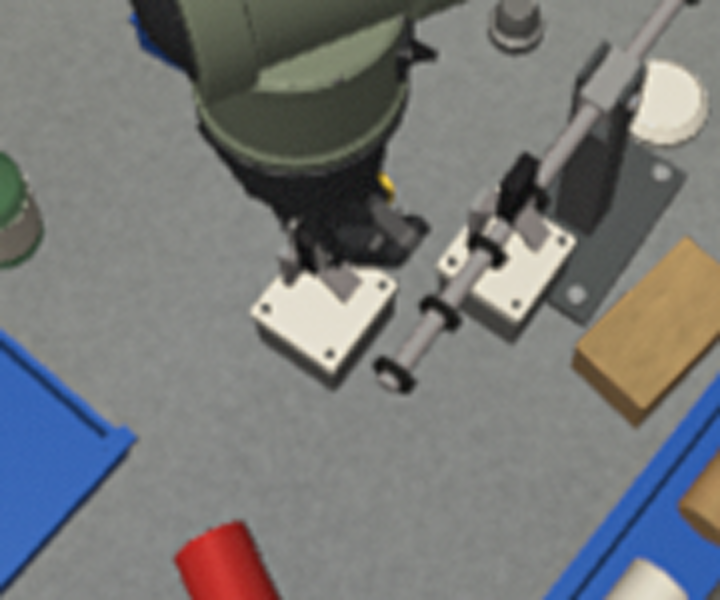

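View pics/n8_top.png

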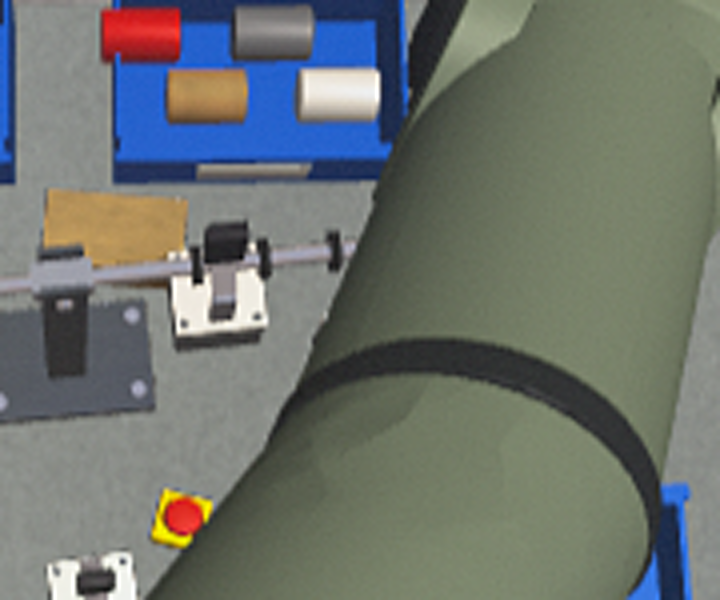

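```bash
python3 -m handwheel '[{"offset":[0,18,0],"rot":[0,0,0],"claw":-0.9},{"offset":[0,18,0],"rot":[0,0,0],"claw":-0.9},{"offset":[0,16,0],"rot":[0,0,0],"claw":-0.9},{"offset":[0,11,0],"rot":[0,0,0],"claw":-0.9},{"offset":[0,0,0],"rot":[0,0,0],"claw":-0.9},{"offset":[0,0,0],"rot":[0,0,0],"claw":-0.9}]'; python3 look.py n9 -.2
```

```text
clock: 12.7
position: [0.6561, -0.202, 0.2801]
tool_rot: [-3.14, -0.0, 1.654]
force: [0.0, -0.4, -2.6]
grip_width: 0.0115
[ 0.6561 -0.202   0.2801] [ 0.  -0.4 -2.6]
scene lid 0.18439041563458564 ((658.3329467773438, -202.75213623046875), (60.20613479614258, 62.96218490600586), 5.063150882720947)
```

View pics/n9_scene.png

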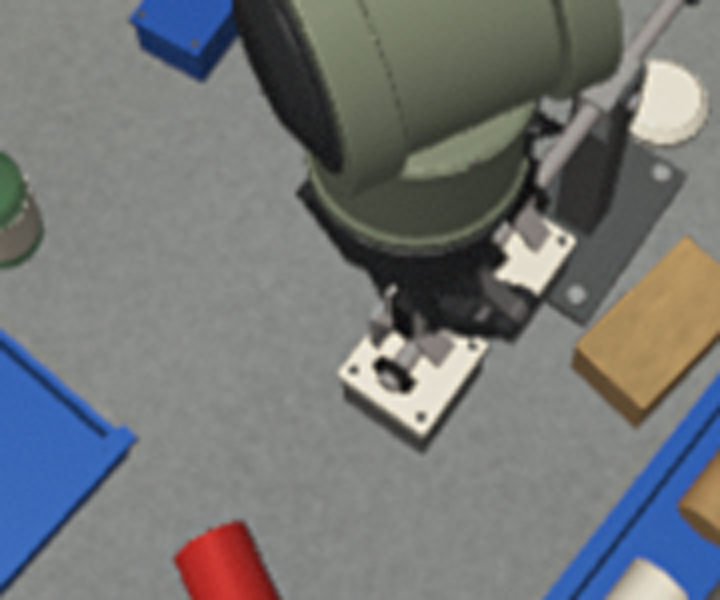

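```bash
python3 -m handwheel '[{"offset":[0,0,10],"rot":[0,0,0],"claw":-0.9},{"offset":[0,0,10],"rot":[0,0,0],"claw":-0.9},{"offset":[0,0,8],"rot":[0,0,0],"claw":-0.9},{"offset":[0,0,4],"rot":[0,0,0],"claw":-0.9},{"offset":[0,0,4],"rot":[0,0,0],"claw":-0.9},{"offset":[0,0,0],"rot":[0,0,0],"claw":-0.9},{"offset":[0,0,0],"rot":[0,0,0],"claw":-0.9}]'; python3 - <<'E'
from h import *
s=status.observe();print(s['force'],s['moment'],s['position'])
E
```

```text
clock: 13.5
position: [0.657, -0.202, 0.2448]
tool_rot: [3.141, 0.0, 1.654]
force: [1.5, 0.7, -0.8]
grip_width: 0.0114
[ 1.49546053  0.67858363 -0.81360461] [ 0.06665491 -0.11703724  0.01548276] [ 0.65703538 -0.20198649  0.24475597]
```

```bash
python3 -m handwheel '[{"offset":[0,0.5,3],"rot":[0,0,0],"claw":-0.9},{"offset":[0,0,3],"rot":[0,0,0],"claw":-0.9},{"offset":[0,0,2],"rot":[0,0,0],"claw":-0.9},{"offset":[0,0,0],"rot":[0,0,0],"claw":-0.9},{"offset":[0,0,0],"rot":[0,0,0],"claw":-0.9}]'; python3 - <<'E'
from h import *
s=status.observe();print(s['force'],s['moment'],s['position'])
E
```

```text
clock: 14.0
position: [0.6574, -0.202, 0.2366]
tool_rot: [-3.141, 0.0, 1.654]
force: [-1.6, -0.4, 0.5]
grip_width: 0.0117
[-1.57092969 -0.35621745  0.52074211] [-0.18515808  0.24753688  0.0163374 ] [ 0.65740519 -0.20204043  0.23660487]
```

Well seated. I'll release it and rise.

```bash
python3 -m handwheel '[{"offset":[0,0,0.5],"rot":[0,0,0],"claw":-0.9},{"offset":[0,0,0],"rot":[0,0,0],"claw":-0.4},{"offset":[0,0,0],"rot":[0,0,0],"claw":0.2},{"offset":[0,0,-4],"rot":[0,0,0],"claw":0.2},{"offset":[0,0,-15],"rot":[0,0,0],"claw":0.2},{"offset":[0,0,-25],"rot":[0,0,0],"claw":0.2},{"offset":[0,0,-15],"rot":[0,0,0],"claw":0.2},{"offset":[0,-40,0],"rot":[0,0,0],"claw":0.2},{"offset":[0,-40,0],"rot":[0,0,0],"claw":0.2},{"offset":[0,0,0],"rot":[0,0,0],"claw":0.2}]'; python3 look.py n10 -.1;python3 plan.py .448 -.023 .22 97.5 6
```

```text
clock: 15.0
position: [0.5736, -0.2101, 0.2965]
tool_rot: [-3.141, -0.0, 1.651]
force: [1.3, -0.7, -0.1]
grip_width: 0.0514
[ 0.5736 -0.2101  0.2965] [ 1.3 -0.7 -0.1]
t 15.1 pos [ 577.7 -208.7  296.5] rot [179.9  -0.   94.7] f [0.04 0.43 0.39] w 51.2 q7 0.52
rot/row [ 0.02  0.   -0.46]
[32.6, -19.0, 12.7] [32.8, -18.7, 12.7] [32.9, -18.5, 12.7] [33.1, -18.2, 12.7] [33.2, -17.9, 12.7] [33.4, -17.7, 12.7]
```

View pics/n10_scene.png

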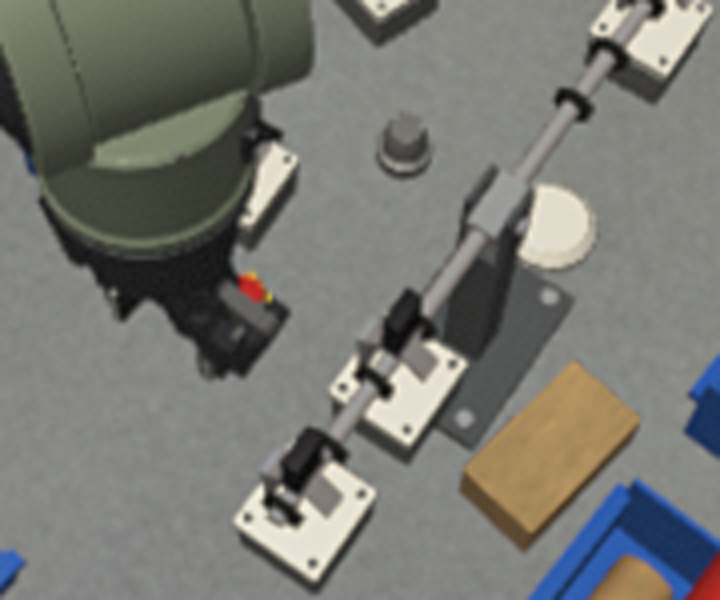

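View pics/n10_top.png

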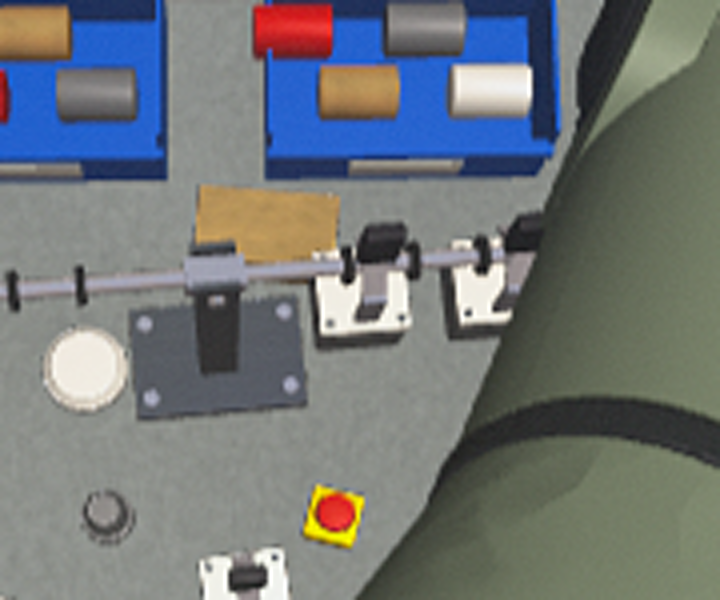

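Right_outer is hung between its collars. Next I'll take box 3, the grey one at top 1.5x px (388,293).

```bash
python3 -m handwheel '[{"offset":[32.6,-19,12.7],"rot":[0,0,-0.46],"claw":0.2},{"offset":[32.8,-18.7,12.7],"rot":[0,0,-0.46],"claw":0.2},{"offset":[32.9,-18.5,12.7],"rot":[0,0,-0.46],"claw":0.2},{"offset":[33.1,-18.2,12.7],"rot":[0,0,-0.46],"claw":0.2},{"offset":[33.2,-17.9,12.7],"rot":[0,0,-0.46],"claw":0.2},{"offset":[33.4,-17.7,12.7],"rot":[0,0,-0.46],"claw":0.2},{"offset":[0,0,0],"rot":[0,0,0],"claw":0.2},{"offset":[0,0,0],"rot":[0,0,0],"claw":0.2}]';  python3 - <<'E'
from h import *
f=grab('scene')
im=f['color'][130:270,170:330,::-1]; cv2.imwrite('pics/s11c.png',cv2.resize(im,None,fx=4,fy=4,interpolation=cv2.INTER_CUBIC))
W=cloud(f)
l=(W[...,2]>.042)&(W[...,2]<.056)&(abs(W[...,0]-.448)<.05)&(abs(W[...,1]+.023)<.05)
q=W[l]; print('lid',cv2.minAreaRect(q[:,:2].astype(np.float32)*1000))
E
python3 plan.py .448 -.023 .143 97.5 3
```

```text
clock: 15.9
position: [0.4488, -0.0221, 0.2192]
tool_rot: [3.141, 0.0, 1.704]
force: [0.8, -0.6, 0.0]
grip_width: 0.051
lid ((450.3677978515625, -22.183937072753906), (59.96607971191406, 64.97158813476562), 8.353556632995605)
t 15.95 pos [449.1 -22.9 219.4] rot [179.9   0.   97.6] f [-0.2  -0.01  0.75] w 51.2 q7 0.21
rot/row [0.02 0.01 0.02]
[0.0, -0.4, 25.5] x 3
```

View pics/s11c.png

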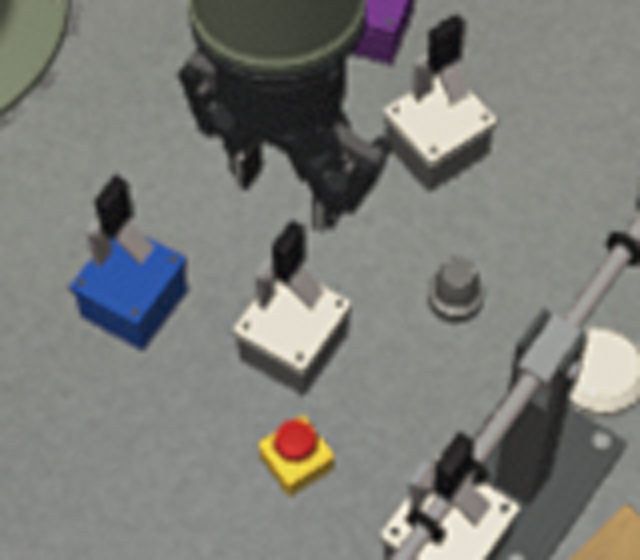

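```bash
python3 -m handwheel '[{"offset":[0,-1,26],"rot":[0,0,0],"claw":0.2},{"offset":[0,0,28],"rot":[0,0,0],"claw":0.2},{"offset":[0,0,22],"rot":[0,0,0],"claw":0.2},{"offset":[0,0,0],"rot":[0,0,0],"claw":-0.2},{"offset":[0,0,0],"rot":[0,0,0],"claw":-0.6},{"offset":[0,0,0],"rot":[0,0,0],"claw":-0.9},{"offset":[0,0,0],"rot":[0,0,0],"claw":-0.9},{"offset":[0,0,0],"rot":[0,0,0],"claw":-0.9}]' 50; python3 -c "
from h import *
s=status.observe();print(s['force'],s['moment'],s['grip_width'],s['position'])"
python3 -m handwheel '[{"offset":[0,0,-8],"rot":[0,0,0],"claw":-0.9},{"offset":[0,0,-16],"rot":[0,0,0],"claw":-0.9},{"offset":[0,0,-20],"rot":[0,0,0],"claw":-0.9},{"offset":[0,0,-10],"rot":[0,0,0],"claw":-0.9},{"offset":[0,0,0],"rot":[0,0,0],"claw":-0.9},{"offset":[0,0,0],"rot":[0,0,0],"claw":-0.9}]'; python3 - <<'E'
from h import *
s=status.observe();print(s['force'],s['moment'])
f=grab('scene')
s=status.observe();print(s['force'],s['moment'])
im=f['color'][130:280,170:330,::-1]; cv2.imwrite('pics/s12c.png',cv2.resize(im,None,fx=4,fy=4,interpolation=cv2.INTER_CUBIC))
E
python3 plan.py .57 .102 .28 94.8 6
```

```text
clock: 16.75
position: [0.4475, -0.0234, 0.144]
tool_rot: [3.14, 0.0, 1.702]
force: [-3.0, -3.0, 8.9]
grip_width: 0.0112
[-3.02203565 -3.01194123  8.88306538] [-0.58908388  0.54298604 -0.02853169] 0.011222687348392239 [ 0.44748155 -0.02336042  0.14395659]
clock: 17.35
position: [0.4468, -0.0229, 0.1967]
tool_rot: [3.142, -0.0, 1.703]
force: [0.0, 0.4, -6.4]
grip_width: 0.0112
[ 0.01661931  0.36486907 -6.4312433 ] [ 0.02732708  0.05723618 -0.00121638]
[ 0.30508369  0.21561213 -6.61172154] [-0.03793333 -0.0871135   0.01575315]
t 17.4 pos [446.6 -23.  196.4] rot [-180.    -0.    97.5] f [ 0.31  0.22 -6.61] w 11.5 q7 0.24
rot/row [-0.01 -0.    0.46]
[17.9, 23.1, -14.0] [18.1, 23.0, -14.0] [18.3, 22.8, -13.9] [18.5, 22.7, -13.9] [18.7, 22.5, -13.9] [18.9, 22.4, -13.9]
```

View pics/s12c.png

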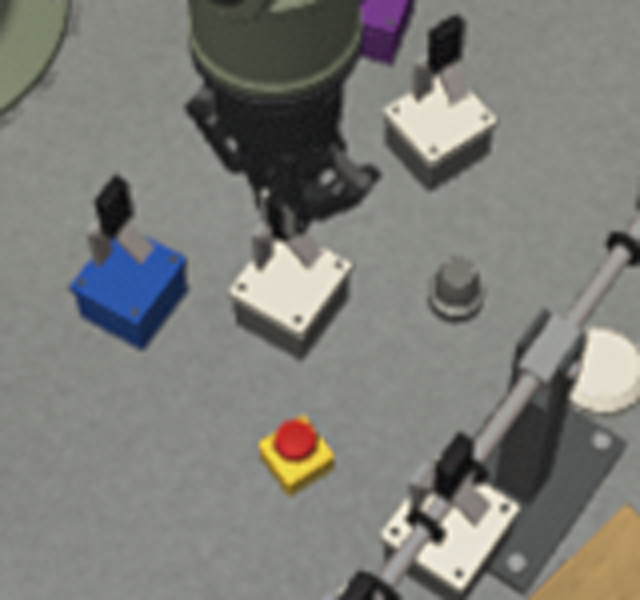

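```bash
python3 - <<'E'
from h import *
d=np.load('cl0.npz');P,C,lab=d['P'],d['C'],d['lab']
for l in(0,1):
    m=(lab==l)&(abs(P[:,0]-.447)<.1)&(abs(P[:,1]+.394)<.1)&(C[:,2]>C[:,0]+40)
    r=P[m&(P[:,2]>.04)&(P[:,2]<.06)]; fl=P[m&(P[:,2]>0)&(P[:,2]<.01)]
    print(l,len(r),cv2.minAreaRect(r[:,:2].astype(np.float32)*1000),len(fl),cv2.minAreaRect(fl[:,:2].astype(np.float32)*1000))
    s=P[(lab==l)&(abs(P[:,0]-.345)<.06)&(abs(P[:,1]+.262)<.05)&(P[:,2]>.05)]
    print('spray',np.round(s.mean(0),3),s.max(0),s.min(0))
E
python3 plan.py .448 -.394 .255 94 11
```

```text
0 1068 ((445.8250732421875, -393.06207275390625), (172.63990783691406, 149.60496520996094), 1.113113284111023) 2411 ((439.4271240234375, -388.16314697265625), (157.2435760498047, 133.65281677246094), 88.68146514892578)
spray [ 0.357 -0.274  0.097] [ 0.37449852 -0.24362468  0.14325195] [ 0.32544381 -0.29735027  0.05034961]
1 775 ((443.87750244140625, -395.4493713378906), (170.76272583007812, 150.92787170410156), 0.81328946352005) 1736 ((447.93280029296875, -408.6615295410156), (180.96351623535156, 168.03665161132812), 1.009873867034912)
spray [ 0.343 -0.263  0.102] [ 0.36945233 -0.24393827  0.14442079] [ 0.31764782 -0.29490536  0.05112865]
t 17.4 pos [446.6 -23.  196.4] rot [-180.    -0.    97.5] f [ 0.31  0.22 -6.61] w 11.5 q7 0.24
rot/row [-0.   -0.    0.32]
[-33.5, -4.3, -5.3] [-33.5, -4.1, -5.3] [-33.5, -3.9, -5.3] [-33.5, -3.7, -5.3] [-33.5, -3.5, -5.3] [-33.6, -3.4, -5.3] [-33.6, -3.2, -5.3] [-33.6, -3.0, -5.3] [-33.6, -2.8, -5.3] [-33.6, -2.6, -5.3] [-33.6, -2.4, -5.3]
```

```bash
python3 -m handwheel '[{"offset":[-33.5,-4.3,-5.3],"rot":[0,0,0.3],"claw":-0.9},{"offset":[-33.5,-4.1,-5.3],"rot":[0,0,0.3],"claw":-0.9},{"offset":[-33.5,-3.9,-5.3],"rot":[0,0,0.3],"claw":-0.9},{"offset":[-33.5,-3.7,-5.3],"rot":[0,0,0.3],"claw":-0.9},{"offset":[-33.5,-3.5,-5.3],"rot":[0,0,0.3],"claw":-0.9},{"offset":[-33.6,-3.4,-5.3],"rot":[0,0,0.3],"claw":-0.9},{"offset":[-33.6,-3.2,-5.3],"rot":[0,0,0.3],"claw":-0.9},{"offset":[-33.6,-3,-5.3],"rot":[0,0,0.3],"claw":-0.9},{"offset":[-33.6,-2.8,-5.3],"rot":[0,0,0.3],"claw":-0.9},{"offset":[-33.6,-2.6,-5.3],"rot":[0,0,0.3],"claw":-0.9},{"offset":[-33.6,-2.4,-5.3],"rot":[0,0,0.3],"claw":-0.9},{"offset":[0,0,0],"rot":[0,0,0],"claw":-0.9}]'
python3 -m handwheel '[{"offset":[0,0,0],"rot":[0,0,0],"claw":-0.9}]'
python3 - <<'E'
from h import *
for c in ('scene','top'):
    f=grab(c)
    u,v=map(int,proj(f,[.447,-.394,.05])); a,d=max(v-75,0),max(u-90,0)
    im=f['color'][a:a+150,d:d+180,::-1]; cv2.imwrite('pics/s13%s.png'%c,cv2.resize(im,None,fx=4,fy=4,interpolation=cv2.INTER_CUBIC))
E
python3 plan.py .447 -.394 .150 94.5 5
```

```text
clock: 18.6
position: [0.4475, -0.3986, 0.2546]
tool_rot: [-3.14, 0.002, 1.64]
force: [-0.8, 1.5, -5.9]
grip_width: 0.0114
clock: 18.7
position: [0.4482, -0.3945, 0.2538]
tool_rot: [-3.14, -0.001, 1.643]
force: [0.1, 0.1, -6.7]
grip_width: 0.0111
t 18.8 pos [ 448.9 -393.2  254.2] rot [-1.799e+02 -1.000e-01  9.430e+01] f [-0.46 -0.63 -5.91] w 11.3 q7 0.92
rot/row [-0.01 -0.02 -0.05]
[-0.2, -0.4, 20.8] [-0.2, -0.4, 20.8] [-0.1, -0.4, 20.8] [-0.1, -0.4, 20.8] [-0.1, -0.4, 20.8]
```

View pics/s13scene.png

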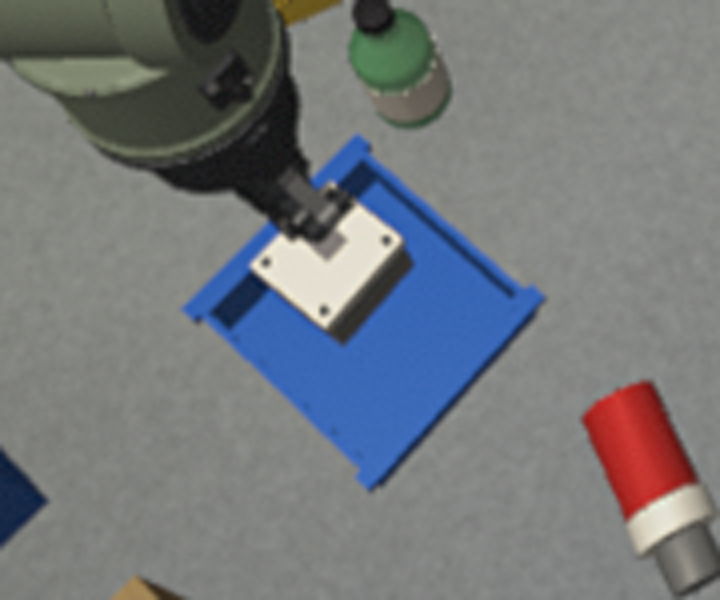

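```bash
python3 -m handwheel '[{"offset":[0,-1,25],"rot":[0,0,0],"claw":-0.9},{"offset":[0,-1,30],"rot":[0,0,0],"claw":-0.9},{"offset":[0,0,28],"rot":[0,0,0],"claw":-0.9},{"offset":[0,0,14],"rot":[0,0,0],"claw":-0.9},{"offset":[0,0,4],"rot":[0,0,0],"claw":-0.9},{"offset":[0,0,2],"rot":[0,0,0],"claw":-0.9},{"offset":[0,0,0],"rot":[0,0,0],"claw":-0.9}]'; python3 - <<'E'
from h import *
s=status.observe();print(s['force'],s['moment'],s['position'])
E
```

```text
clock: 19.5
position: [0.4474, -0.3944, 0.1531]
tool_rot: [3.141, 0.001, 1.645]
force: [-0.2, -0.2, -6.4]
grip_width: 0.0111
[-0.20125995 -0.1744684  -6.37675233] [ 0.01661205  0.0019164  -0.04367037] [ 0.44739359 -0.39444551  0.15308465]
```

```bash
python3 -m handwheel '[{"offset":[0,0,2],"rot":[0,0,0],"claw":-0.9},{"offset":[0,0,1.5],"rot":[0,0,0],"claw":-0.9},{"offset":[0,0,1],"rot":[0,0,0],"claw":-0.9},{"offset":[0,0,0],"rot":[0,0,0],"claw":-0.9}]'; python3 - <<'E'
from h import *
s=status.observe();print(s['force'],s['moment'],s['position'])
E
```

```text
clock: 19.9
position: [0.4474, -0.3953, 0.1493]
tool_rot: [3.14, 0.002, 1.644]
force: [-2.3, 0.4, 12.1]
grip_width: 0.0114
[-2.25996696  0.39687389 12.11525973] [0.26549417 0.57573603 0.00959341] [ 0.44744555 -0.39526111  0.14928368]
```

```bash
python3 -m handwheel '[{"offset":[0,0,-0.6],"rot":[0,0,0],"claw":-0.9},{"offset":[0,0,0],"rot":[0,0,0],"claw":-0.4},{"offset":[0,0,0],"rot":[0,0,0],"claw":0.2},{"offset":[0,0,-4],"rot":[0,0,0],"claw":0.2},{"offset":[0,0,-20],"rot":[0,0,0],"claw":0.2},{"offset":[0,0,-35],"rot":[0,0,0],"claw":0.2},{"offset":[0,0,-35],"rot":[0,0,0],"claw":0.2},{"offset":[0,0,0],"rot":[0,0,0],"claw":0.2}]'; python3 - <<'E'
from h import *
for c in ('scene','top'):
    f=grab(c)
    u,v=map(int,proj(f,[.447,-.394,.05])); a,d=max(v-75,0),max(u-90,0)
    im=f['color'][a:a+150,d:d+180,::-1]; cv2.imwrite('pics/s14%s.png'%c,cv2.resize(im,None,fx=4,fy=4,interpolation=cv2.INTER_CUBIC))
E
python3 plan.py .419 .1795 .22 76.5 12
```

```text
clock: 20.7
position: [0.4481, -0.3956, 0.2468]
tool_rot: [3.137, 0.004, 1.644]
force: [1.0, -0.4, -0.4]
grip_width: 0.0509
t 20.8 pos [ 447.2 -394.3  243. ] rot [179.9   0.   94.2] f [-0.39  0.85 -0.76] w 51.1 q7 0.93
rot/row [0.01 0.   1.48]
[47.9, 1.2, 1.9] [47.9, -0.0, 1.9] [47.9, -1.3, 1.9] [47.8, -2.5, 1.9] [47.7, -3.7, 1.9] [47.6, -5.0, 1.9] [47.5, -6.2, 1.9] [47.3, -7.4, 1.9] [47.1, -8.6, 1.9] [46.8, -9.9, 1.9] [46.6, -11.1, 1.9] [46.3, -12.3, 1.9]
```

View pics/s14scene.png

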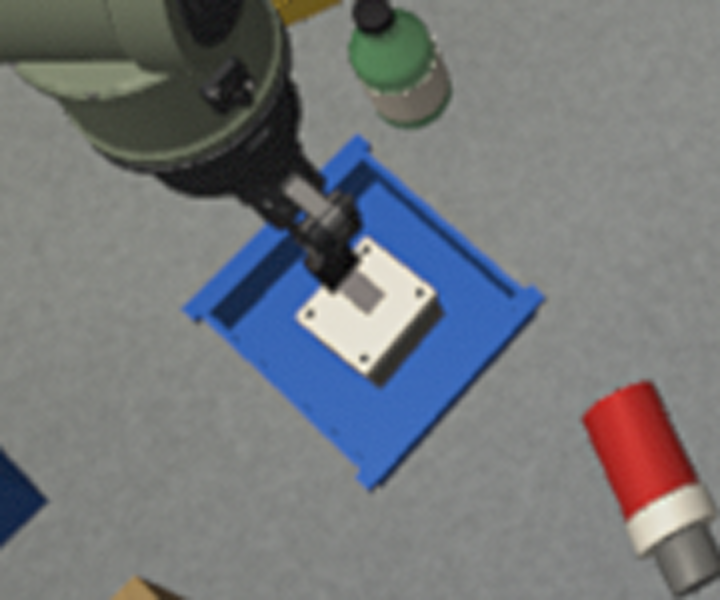

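The overfilled box, at about 6.5 N, stands upright in the bin. The last grey box is at top 1.5x px (287,309).

```bash
python3 -m handwheel '[{"offset":[47.9,1.2,1.9],"rot":[0,0,1.48],"claw":0.2},{"offset":[47.9,0,1.9],"rot":[0,0,1.48],"claw":0.2},{"offset":[47.9,-1.3,1.9],"rot":[0,0,1.48],"claw":0.2},{"offset":[47.8,-2.5,1.9],"rot":[0,0,1.48],"claw":0.2},{"offset":[47.7,-3.7,1.9],"rot":[0,0,1.48],"claw":0.2},{"offset":[47.6,-5,1.9],"rot":[0,0,1.48],"claw":0.2},{"offset":[47.5,-6.2,1.9],"rot":[0,0,1.48],"claw":0.2},{"offset":[47.3,-7.4,1.9],"rot":[0,0,1.48],"claw":0.2},{"offset":[47.1,-8.6,1.9],"rot":[0,0,1.48],"claw":0.2},{"offset":[46.8,-9.9,1.9],"rot":[0,0,1.48],"claw":0.2},{"offset":[46.6,-11.1,1.9],"rot":[0,0,1.48],"claw":0.2},{"offset":[46.3,-12.3,1.9],"rot":[0,0,1.48],"claw":0.2}]'
python3 -m handwheel '[{"offset":[0,0,0],"rot":[0,0,0],"claw":0.2},{"offset":[0,0,0],"rot":[0,0,0],"claw":0.2},{"offset":[0,0,0],"rot":[0,0,0],"claw":0.2}]'
python3 - <<'E'
from h import *
f=grab('scene')
im=f['color'][90:230,220:380,::-1]; cv2.imwrite('pics/s15c.png',cv2.resize(im,None,fx=4,fy=4,interpolation=cv2.INTER_CUBIC))
W=cloud(f)
l=(W[...,2]>.042)&(W[...,2]<.056)&(abs(W[...,0]-.42)<.05)&(abs(W[...,1]-.179)<.05)
q=W[l]; print('lid',cv2.minAreaRect(q[:,:2].astype(np.float32)*1000))
E
python3 plan.py .419 .1795 .143 76.5 3
```

```text
clock: 22.0
position: [0.418, 0.1815, 0.2188]
tool_rot: [-3.141, 0.001, 1.334]
force: [1.9, -0.4, -0.0]
grip_width: 0.0515
clock: 22.3
position: [0.4188, 0.1786, 0.2191]
tool_rot: [-3.141, 0.001, 1.334]
force: [0.6, -0.1, 0.1]
grip_width: 0.0512
lid ((421.7543029785156, 180.73367309570312), (67.04186248779297, 63.88768005371094), 78.04528045654297)
t 22.35 pos [419.  178.4 219.2] rot [-180.     0.    76.4] f [-0.37 -0.25  1.31] w 51.6 q7 -0.6
rot/row [-0.01  0.01 -0.04]
[0.4, -0.1, 25.4] x 3
```

View pics/s15c.png

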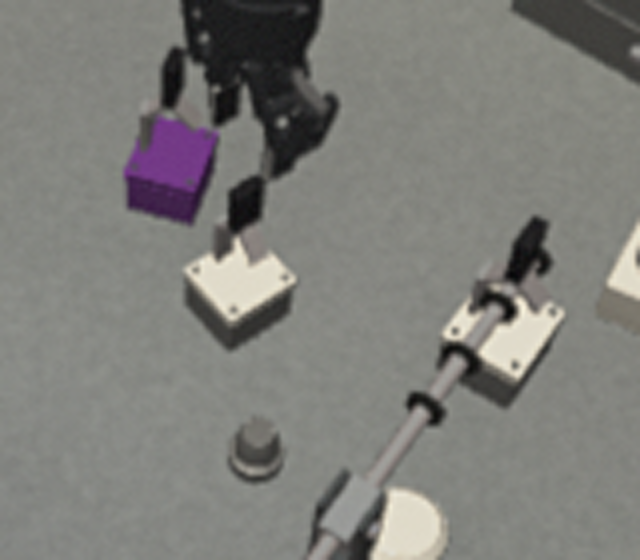

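```bash
python3 -m handwheel '[{"offset":[0,0,26],"rot":[0,0,0],"claw":0.2},{"offset":[0,0,28],"rot":[0,0,0],"claw":0.2},{"offset":[0,0,22],"rot":[0,0,0],"claw":0.2},{"offset":[0,0,0],"rot":[0,0,0],"claw":-0.2},{"offset":[0,0,0],"rot":[0,0,0],"claw":-0.6},{"offset":[0,0,0],"rot":[0,0,0],"claw":-0.9},{"offset":[0,0,0],"rot":[0,0,0],"claw":-0.9},{"offset":[0,0,0],"rot":[0,0,0],"claw":-0.9}]' 50; python3 -c "
from h import *
s=status.observe();print(s['force'],s['moment'],s['grip_width'],s['position'])"
python3 -m handwheel '[{"offset":[0,0,-8],"rot":[0,0,0],"claw":-0.9},{"offset":[0,0,-16],"rot":[0,0,0],"claw":-0.9},{"offset":[0,0,-20],"rot":[0,0,0],"claw":-0.9},{"offset":[0,0,-10],"rot":[0,0,0],"claw":-0.9},{"offset":[0,0,0],"rot":[0,0,0],"claw":-0.9},{"offset":[0,0,0],"rot":[0,0,0],"claw":-0.9}]'; python3 - <<'E'
from h import *
s=status.observe();print(s['force'],s['moment'])
f=grab('scene')
s=status.observe();print(s['force'],s['moment'])
im=f['color'][90:230,220:380,::-1]; cv2.imwrite('pics/s16c.png',cv2.resize(im,None,fx=4,fy=4,interpolation=cv2.INTER_CUBIC))
E
python3 plan.py .569 .102 .278 94.8 6
```

```text
clock: 23.15
position: [0.4193, 0.1799, 0.1443]
tool_rot: [3.141, -0.001, 1.335]
force: [-2.7, -1.1, 10.0]
grip_width: 0.0111
[-2.74469624 -1.1376064  10.03111631] [-0.24202262  0.35853913 -0.02245508] 0.01113152569965006 [0.41929961 0.17986194 0.1442949 ]
clock: 23.75
position: [0.4188, 0.1798, 0.1973]
tool_rot: [-3.142, -0.0, 1.335]
force: [0.5, 0.8, -2.9]
grip_width: 0.0113
[ 0.52851286  0.76572942 -2.85197093] [-0.00295806 -0.1003016  -0.01895732]
[-0.42161864 -0.08389608 -2.08664611] [ 0.00759293  0.01154864 -0.03670195]
t 23.8 pos [418.7 179.7 197. ] rot [-180.     0.    76.5] f [-0.42 -0.08 -2.09] w 11.5 q7 -0.58
rot/row [-0.01  0.   -3.05]
[-6.7, 27.4, -13.5] [-8.2, 27.0, -13.5] [-9.6, 26.5, -13.5] [-11.0, 26.0, -13.5] [-12.4, 25.3, -13.5] [-13.7, 24.6, -13.5]
```

View pics/s16c.png

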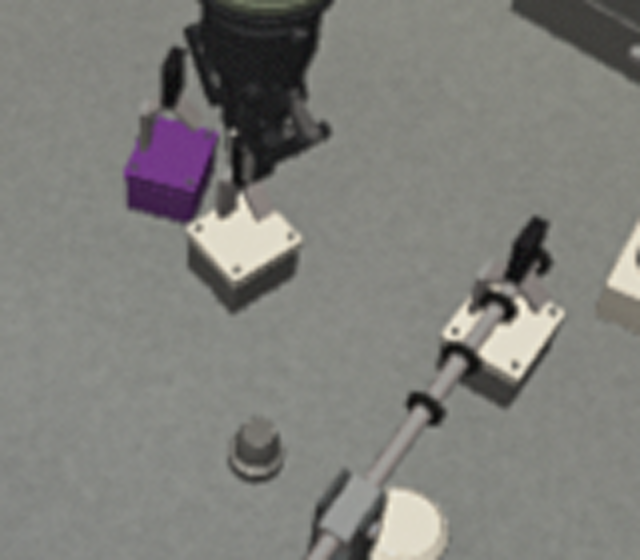

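```bash
python3 -m handwheel '[{"offset":[-6.7,27.4,-13.5],"rot":[0,0,-3.05],"claw":-0.9},{"offset":[-8.2,27,-13.5],"rot":[0,0,-3.05],"claw":-0.9},{"offset":[-9.6,26.5,-13.5],"rot":[0,0,-3.05],"claw":-0.9},{"offset":[-11,26,-13.5],"rot":[0,0,-3.05],"claw":-0.9},{"offset":[-12.4,25.3,-13.5],"rot":[0,0,-3.05],"claw":-0.9},{"offset":[-13.7,24.6,-13.5],"rot":[0,0,-3.05],"claw":-0.9},{"offset":[0,0,0],"rot":[0,0,0],"claw":-0.9},{"offset":[0,0,0],"rot":[0,0,0],"claw":-0.9}]'; python3 look.py n17 .1 .05 .07 .1 .13 .15; python3 plan.py .630 .1067 .278 94.9 4
```

```text
clock: 24.6
position: [0.569, 0.1015, 0.2773]
tool_rot: [-3.14, 0.0, 1.653]
force: [0.0, 0.2, -3.0]
grip_width: 0.0116
[0.569  0.1015 0.2773] [ 0.   0.2 -3. ]
scene 0.05 31 [639.  50. 206.] 0.21
scene 0.07 29 [637.  70. 207.] 0.212
scene 0.1 22 [635. 101. 209.] 0.212
scene 0.13 50 [632. 128. 213.] 0.22
scene 0.15 26 [631. 149. 211.] 0.214
scene lid 0.18171085266718123 ((571.56005859375, 101.50157165527344), (60.82699203491211, 65.0903549194336), 5.127139091491699)
top 0.05 30 [633.  50. 207.] 0.211
top 0.07 29 [632.  69. 207.] 0.213
top lid 0.1826046567181604 ((569.3348999023438, 76.05017852783203), (58.07523727416992, 13.349513053894043), 4.381078720092773)
t 24.7 pos [568.4 102.4 277.4] rot [-179.9    0.    94.8] f [ 0.07 -0.37 -2.11] w 10.9 q7 -0.05
rot/row [-0.03  0.   -0.03]
[-0.2, 15.4, -0.2] x 4
```

View pics/n17_scene.png

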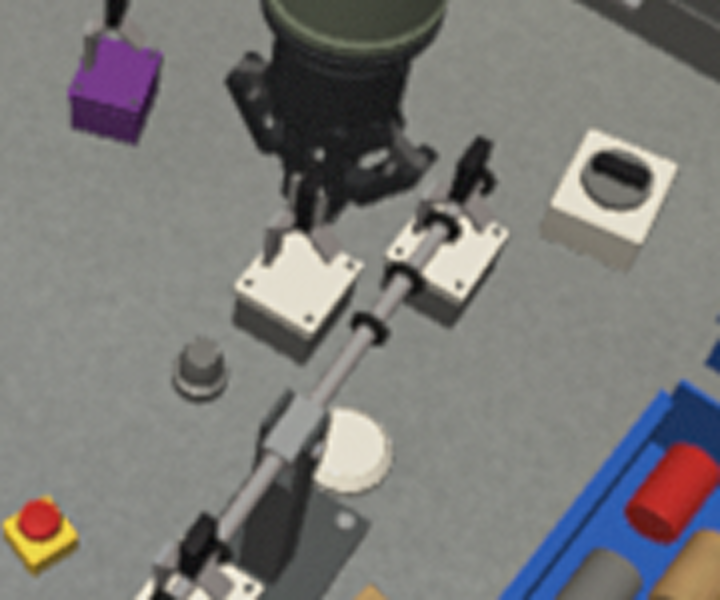

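```bash
python3 -m handwheel '[{"offset":[0,18,0],"rot":[0,0,0],"claw":-0.9},{"offset":[0,18,0],"rot":[0,0,0],"claw":-0.9},{"offset":[0,16,0],"rot":[0,0,0],"claw":-0.9},{"offset":[0,10,0],"rot":[0,0,0],"claw":-0.9},{"offset":[0,0,0],"rot":[0,0,0],"claw":-0.9},{"offset":[0,0,0],"rot":[0,0,0],"claw":-0.9}]'; python3 look.py n18 .1
```

```text
clock: 25.3
position: [0.6303, 0.1073, 0.2781]
tool_rot: [-3.141, 0.0, 1.654]
force: [0.2, 0.3, -2.3]
grip_width: 0.0114
[0.6303 0.1073 0.2781] [ 0.2  0.3 -2.3]
scene lid 0.18234210763616499 ((632.7353515625, 107.99085998535156), (60.180240631103516, 65.71745300292969), 5.363281726837158)
top lid 0.18364095843670336 ((631.3167114257812, 84.51529693603516), (59.26695251464844, 20.147624969482422), 4.0217437744140625)
```

View pics/n18_scene.png

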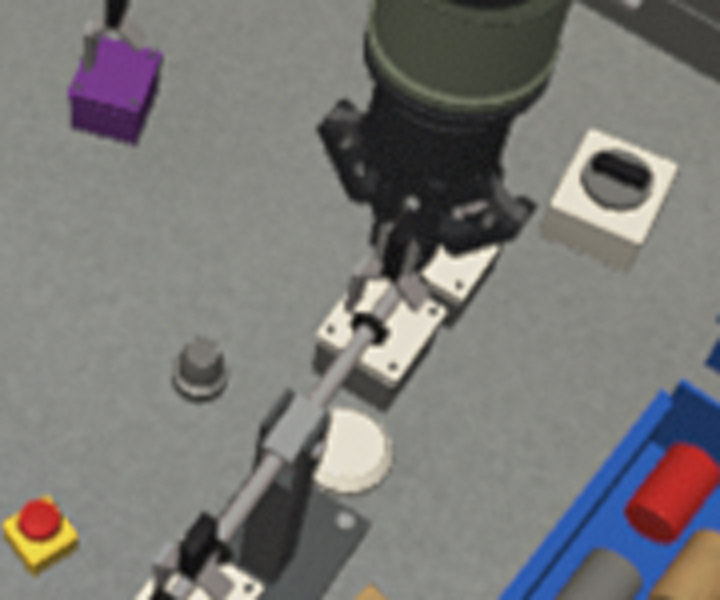

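```bash
python3 -m handwheel '[{"offset":[0,0,10],"rot":[0,0,0],"claw":-0.9},{"offset":[0,0,10],"rot":[0,0,0],"claw":-0.9},{"offset":[0,0,6],"rot":[0,0,0],"claw":-0.9},{"offset":[0,0,3],"rot":[0,0,0],"claw":-0.9},{"offset":[0,0,2],"rot":[0,0,0],"claw":-0.9},{"offset":[0,0,0],"rot":[0,0,0],"claw":-0.9},{"offset":[0,0,0],"rot":[0,0,0],"claw":-0.9}]'; python3 - <<'E'
from h import *
s=status.observe();print(s['force'],s['moment'],s['position'])
E
```

```text
clock: 26.1
position: [0.6309, 0.107, 0.2476]
tool_rot: [-3.141, -0.0, 1.654]
force: [-3.9, 0.0, -0.9]
grip_width: 0.0112
[-3.93836457e+00  4.99607896e-05 -8.88860198e-01] [0.02808952 0.67108447 0.00393839] [0.63091626 0.10704822 0.24762656]
```

```bash
python3 -m handwheel '[{"offset":[0,-1,1],"rot":[0,0,0],"claw":-0.9},{"offset":[0,0,2],"rot":[0,0,0],"claw":-0.9},{"offset":[0,0,0],"rot":[0,0,0],"claw":-0.9},{"offset":[0,0,0],"rot":[0,0,0],"claw":-0.9}]'; python3 - <<'E'
from h import *
s=status.observe();print(s['force'],s['moment'],s['position'])
E
```

```text
clock: 26.5
position: [0.6304, 0.1071, 0.2447]
tool_rot: [3.141, -0.0, 1.654]
force: [3.1, 1.3, -0.3]
grip_width: 0.0114
[ 3.10644776  1.34826136 -0.3017055 ] [ 0.20958624 -0.63974807 -0.05006577] [0.6304168  0.10707348 0.24469905]
```

```bash
python3 -m handwheel '[{"offset":[0,0.7,0.7],"rot":[0,0,0],"claw":-0.9},{"offset":[0,0,0],"rot":[0,0,0],"claw":-0.9},{"offset":[0,0,0],"rot":[0,0,0],"claw":-0.4},{"offset":[0,0,0],"rot":[0,0,0],"claw":0.2},{"offset":[0,0,-4],"rot":[0,0,0],"claw":0.2},{"offset":[0,0,-15],"rot":[0,0,0],"claw":0.2},{"offset":[0,0,-25],"rot":[0,0,0],"claw":0.2},{"offset":[0,0,-20],"rot":[0,0,0],"claw":0.2},{"offset":[0,-40,0],"rot":[0,0,0],"claw":0.2},{"offset":[0,-45,0],"rot":[0,0,0],"claw":0.2},{"offset":[0,-45,0],"rot":[0,0,0],"claw":0.2}]'
python3 -m handwheel '[{"offset":[0,-45,0],"rot":[0,0,0],"claw":0.2},{"offset":[0,-20,0],"rot":[0,0,0],"claw":0.2},{"offset":[0,0,0],"rot":[0,0,0],"claw":0.2},{"offset":[0,0,0],"rot":[0,0,0],"claw":0.2},{"offset":[0,0,0],"rot":[0,0,0],"claw":0.2},{"offset":[0,0,0],"rot":[0,0,0],"claw":0.2}]'
python3 look.py n19 0 -.16 -.05 .05 .15; python3 - <<'E'
from h import *
grab('scene','sF.png');grab('top','tF.png')
E
```

```text
clock: 27.6
position: [0.4996, 0.0959, 0.3078]
tool_rot: [3.141, -0.0, 1.654]
force: [0.8, 0.3, 0.9]
grip_width: 0.0515
clock: 28.2
position: [0.437, 0.0908, 0.3077]
tool_rot: [-3.141, 0.0, 1.654]
force: [0.3, 0.3, 0.0]
grip_width: 0.0513
[0.437  0.0908 0.3077] [0.3 0.3 0. ]
scene -0.16 34 [ 657. -160.  203.] 0.206
scene -0.05 32 [648. -50. 204.] 0.206
scene 0.05 29 [639.  51. 204.] 0.208
scene 0.15 19 [633. 151. 205.] 0.208
top -0.16 27 [ 651. -159.  205.] 0.209
top -0.05 27 [643. -52. 204.] 0.207
top 0.05 30 [634.  50. 205.] 0.208
```

View pics/n19_scene.png

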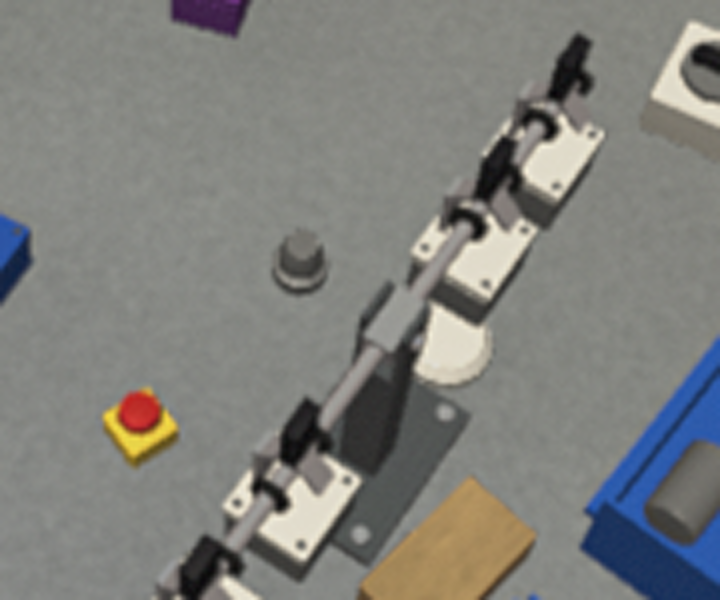

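View pics/sF.png

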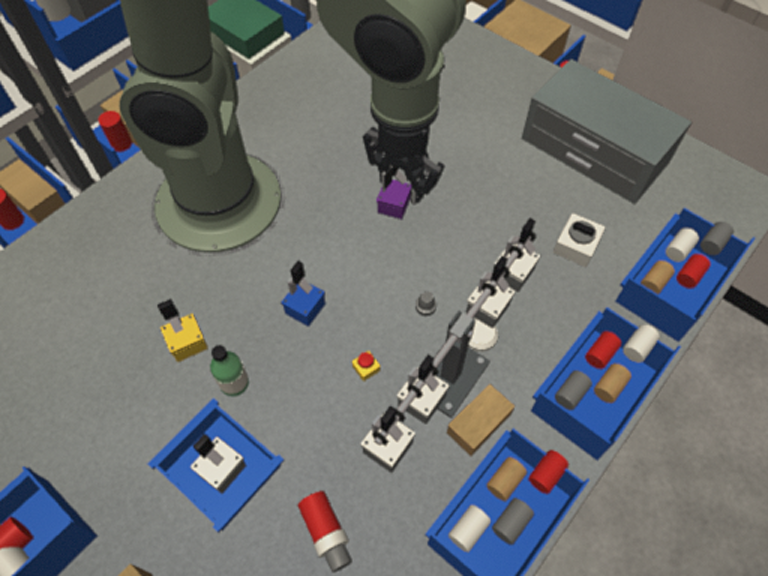

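View pics/tF.png

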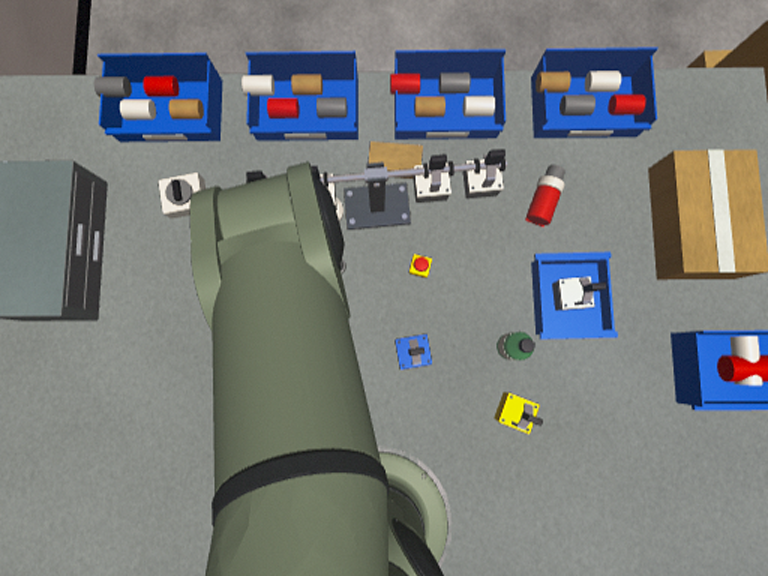

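```bash
python3 - <<'E'
from h import *
f=grab('scene');W=cloud(f)
for n,x,y,z in(('LO',.622,.196,.15),('LI',.63,.107,.15),('RI',.648,-.112,.15),('RO',.657,-.202,.15),('bin',.447,-.395,.055)):
    m=(abs(W[...,0]-x)<.045)&(abs(W[...,1]-y)<.042)&(abs(W[...,2]-z)<.012)
    q=W[m]; A=np.c_[q[:,:2]-[x,y],np.ones(len(q))]; c=np.linalg.lstsq(A,q[:,2],rcond=None)[0]
    r=cv2.minAreaRect(q[:,:2].astype(np.float32)*1000)
    print(n,len(q),'z',round(c[2],4),'slope',np.round(c[:2],3),np.round(r[0]),np.round(r[1]),round(r[2],1))
s=status.observe();print(s['clock'],s['force'])
E
```

```text
LO 266 z 0.1504 slope [-0.071  0.03 ] [625. 198.] [60. 63.] 5.6
LI 331 z 0.1495 slope [-0.036  0.041] [633. 107.] [60. 67.] 5.1
RI 366 z 0.1483 slope [-0.034  0.037] [ 652. -105.] [60. 65.] 4.5
RO 455 z 0.1477 slope [-0.025  0.022] [ 660. -201.] [60. 65.] 4.4
bin 537 z 0.0538 slope [-0.021  0.005] [ 450. -393.] [62. 64.] 4.4
28.45 [0.1646156  0.03581147 1.32914015]
```

All four lids on the bar are at the same height and the bar is level, so I'm handing in.

```bash
python3 -c "
from workcell import bot; print(bot.job_done())"
```

```text
the job is handed in; nothing more can be done
None
```

The job is done and handed in. The robot clock read 28.45 s at the last check, against the 72 s limit.

- **Weighing:** I lifted all four grey boxes. Three read about 2.5 N and one read about 6.5 N. The heavy one was the box that stood near (0.448, -0.023), and it now stands upright in the set-aside bin.
- **Hanging:** The sound boxes went on in the order left outer, right outer, left inner, with right inner already taken. The heavy box went into the bin before the last one was hung. No side was ever two boxes ahead, and the bar stayed well away from its stop at every stage I measured.
- **Last checks:**
  - Each of the four places holds one box, with lid heights between 0.148 and 0.150 m.
  - Depth readings along the bar were 203 to 205 mm, so it ended level.
  - The gripper was clear and touching nothing.
  - In the final pictures the other things look unmoved. The purple box was partly covered by the gripper in one view, and the cap was mostly hidden in the other.
- **Disagreements:** The left outer lid showed a fitted slope of about 0.07 rad, against 0.02 to 0.04 for the other lids. It came from a single, partly covered view, so I put it down to that and possibly a small residual swing. The two cameras also differed by 3 to 5 mm in x, which I averaged out.

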